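# Load the sample magazine on the tasting bar

## Task

Load every copper-coloured sample canister lying on the bar into the clear square tube of the magazine, lengthwise, one after another, each pushing the one before it deeper. Then take the pusher by its wooden handle and with it feed the red follower block along the fence, keeping the block against the fence, into the tube until the whole row is pressed together tight against the closed end; never touch the red block with the fingers. Finally stand the pusher upright on its round black mat, and do not disturb the cups, jug, jar and tin.

Things in the scene. Friction and masses are not known exactly. Their poses are not given: they have to be found in the camera images.
- magazine: Fixed loading magazine: steel deck plate 12 mm thick (x -300 to 255 mm, y -24 to 51 mm) carrying a clear square tube. Origin on the bar surface under the centre of the tube's mouth; x points along the tube, from the mouth to the closed end; z up. From x = -300 to 0 the deck is an open lane; a canister lying in it has its centre 26 mm above the bar.
- tube_mouth (a point): Centre of the tube's open mouth, 28 mm above the bar (magazine x = 0). Bore 32 x 32 mm, its floor is the deck top (z = 12 mm); walls and roof 4 mm, outer top 48 mm (bands to 51 mm); a 12 mm sight slot along the roof. Opposite the fence a flare 8 mm high (x -23 to 1 mm) leads from y = 24 mm in to the bore wall at y = 16 mm.
- tube_end (a point): Centre of the inner face of the tube's black closed end, 235 mm beyond the mouth.
- fence (a point): Aluminium fence along the lane, 8 mm high (top 20 mm above the bar), 10 mm thick, from magazine x = -300 to 0 mm; its guiding face is at y = -16 mm, flush with the bore's wall. This point is on the middle of that face's top edge (x = -150 mm).
- canister1: Sealed sample canister: octagonal prism 45 mm long and 28 mm across the flats (about 50 g), copper-coloured with black ends, lying on a flat. Origin at its centre, x along its length (either end may lead). Three to five of the canisters are present.
- canister2: Sealed sample canister: octagonal prism 45 mm long and 28 mm across the flats (about 50 g), copper-coloured with black ends, lying on a flat. Origin at its centre, x along its length (either end may lead). Three to five of the canisters are present.
- canister3: Sealed sample canister: octagonal prism 45 mm long and 28 mm across the flats (about 50 g), copper-coloured with black ends, lying on a flat. Origin at its centre, x along its length (either end may lead). Three to five of the canisters are present.
- canister4: Sealed sample canister: octagonal prism 45 mm long and 28 mm across the flats (about 50 g), copper-coloured with black ends, lying on a flat. Origin at its centre, x along its length (either end may lead). Three to five of the canisters are present.
- canister5: Sealed sample canister: octagonal prism 45 mm long and 28 mm across the flats (about 50 g), copper-coloured with black ends, lying on a flat. Origin at its centre, x along its length (either end may lead). Three to five of the canisters are present.
- follower: Red follower block 110 x 30 x 28 mm (150 g), lying loose in the lane, a few mm off the fence. Origin: centre of its underside; x along its length, towards the tube. When it lies against the fence its centre is at y = -1 mm in the magazine's frame. At the start its centre lies 180 to 190 mm before the mouth.
- follower_nose (a point): Centre of the follower's leading end face (55 mm ahead of its origin, 14 mm above its underside).
- pusher: Pusher (250 g): steel foot 40 mm (x) by 28 mm (y) by 24 mm high, with an upright square wooden handle 18 x 18 mm on it, from 24 to 100 mm above the underside. It stands on its mat. Origin: centre of the underside, x along the foot's long side, z up along the handle.
- mat: Fixed round black rubber mat of 72 mm diameter, 4 mm thick, where the pusher belongs. Origin: centre of its underside.
- cup1: White cup, 80 mm across, 60 mm high, with a handle; bystander. Origin: centre of its underside.
- cup2: White cup like cup1; bystander.
- cup3: White cup like cup1; bystander.
- jug: Steel milk jug, 84 mm across, 95 mm high, with a handle; bystander. Origin: centre of its underside.
- jar: Amber jar with brass lid, 64 mm across, 90 mm high; bystander. Origin: centre of its underside.
- tin: Tin can, 68 mm across, 80 mm high; bystander. Origin: centre of its underside.

How it is judged:
By the outcome, as a careful person would: the job done as asked, in the order asked, and still so for the second after the job is handed in, with the robot touching nothing.
Of canister1, canister2, canister3, canister4, canister5 only 3 to 5 are there at a start; the rules pass over those that are not, and their reading is None.
At some moment in a run one of canister1, canister2, canister3, canister4, canister5 may be knocked a few centimetres aside while the robot is not near it.
It also fails if it takes over 210 s, if anything falls off the work surface, if the arm or the gripper's body presses on something with over 40 N, if the wrist force passes 120 N, or if a joint passes its speed limit or range.

## Robot

A 7-joint arm with a two-finger parallel gripper is mounted at the origin on the work surface. World frame = base frame: x ahead of the robot, y to its left, z up, the work surface at z = 0. Lengths are in m, angles in rad, forces in N, time in s.
With the tool pointing down it reaches from about 0.425 to 0.925 m from the base axis. Payload 6.8 kg.
Tool frame: the origin (TCP) lies midway between the tips of the shut fingers; the grasp point (between the pads) lies 19 mm behind it; y points along the fingers, z is the direction in which the jaws open and shut, and the axes are right-handed (so a half turn about y gives the same grasp; the last joint's range is limited). The gripper opens to 85 mm and grips with 20 to 120 N. Pads are 22 mm wide; open, the fingers measure 114 mm over their backs; the gripper's body (76 mm by 85 mm) begins 54 mm behind the grasp point. The pads swing forward as they close: fully open they stand 13 mm farther back than shut.
Start: joints at [-1.31, 0.477, 0.022, 1.555, -0.011, 1.109, -0.083], TCP at [0.243, 0.63, 0.201] pointing down, gripper open.
Joint ranges: [-2.96, 2.96], [-0.34, 2.1], [-1.41, 1.46], [0.24, 2.44], [-1.37, 4.51], [0.17, 1.92], [-2.96, 2.96]. Speed limits (rad/s): [2.39, 2.39, 3.14, 3.14, 3.14, 3.14, 3.14].

## Interface

Orientations are given as a rotation vector (axis times angle).
In Python, from bench import r gives the robot as it stands.
- The arm moves only by the tool send_rows, never from a script. Its argument "rows" is text: rows parted by semicolons, each of 6 numbers parted by spaces: the shift along the world's x, y, z in m, then the turn, a rotation vector about the world's x, y, z in rad. A call has 1 to 20 rows; each row shifts and turns the commanded pose from where the row before left it; what a row does not reach is not made up. A row lasts 1/10 s, in which the tool goes at most 50 mm and 8.59 degrees, less where a joint would pass 70% of its speed; a pose out of reach is approached as far as the arm can. A call is refused whole if a number of a shift passes 0.05 or a number of a turn 0.15, either way. A call with a gripper value outside its range is refused whole. "grip" is the finger opening in m, from 0 to 0.0854, set as the call begins (left out, the last holds). The fingers move at their own pace and stop on an object; "grip_force" is the grip in N (left out, the last holds). Time passes only in rows, so rows that do not move let the fingers close. It gives the time, the measured TCP pose, the force and the opening at its end, in the units of the state.
- r.get_obs(): the state, without advancing time (a new reading comes with each control period).
- r.grab_frame(name): name is "side" or "top" or "wrist"; returns a dict with "pixels" (400x640x3 uint8, red, green, blue), "intrinsics" (3x3 intrinsics, pixels), "position" and "orientation" of the camera in the world. Camera axes: x right, y up, looking along -z (the intrinsics and any distortion apply to the point x, -y, -z); pixel columns grow to the right and rows downward; lengths in m; the calibration is good to about 2 mm. A picture is of the moment at which its call begins. There is no depth.
- r.hand_in(): hands the job in, once; it reports no verdict.
The state is a dict: "clock": time; "joints": joint angles; "qvel": joint speeds; "tau": joint torques, N m; "tcp_pos": TCP position; "orientation": TCP orientation; "contact_force": force on the tool from outside, world axes, zero at the start; "moment": the same for the moment, N m; "grip_width": finger opening in m.
Only numpy, scipy, OpenCV 4.12 (cv2) and the standard library are available. Lean on these libraries where they do the work, as an engineer would, in place of code of your own. Each camera call takes 0.05 s, during which the arm holds its last target.

## Working session

There is one attempt and no reset: what is moved stays moved. The work goes in short steps, Python scripts to look and compute and a tool call to move; the robot and the scene stay as the last step left them, time stands still between calls to the robot, and variables do not carry over. Pictures are saved under pics/ and viewed, and the job is handed in when it is done.

Besides the shell and the picture viewer there is one more tool, called after "Call:" by a JSON object that holds its "fn" and its "kwargs". send_rows: Moves the arm, as the interface text tells. Its arguments: {"type":"object","properties":{"rows":{"type":"string"},"grip":{"type":"number"},"grip_force":{"type":"number"}},"required":["rows"]}

```bash
ls; mkdir -p pics; python3 - <<'E'
from bench import r
import cv2,numpy as np
o=r.get_obs()
for k,v in o.items(): print(k,np.round(v,4))
for n in ["side","top","wrist"]:
    f=r.grab_frame(n); cv2.imwrite(f"pics/{n}0.png",f["pixels"][:,:,::-1])
    print(n,f["intrinsics"],f["position"],f["orientation"],[k for k in f])
E
```

```text
pics
clock 0.0
joints [-1.3101  0.4778  0.0223  1.5565 -0.0115  1.1093 -0.0831]
qvel [-0.0001  0.0005 -0.0016  0.0008  0.0004  0.0005 -0.0022]
tau [-5.00000e-04 -5.96446e+01  1.60820e+00 -2.81200e+01  1.25000e-02
  9.30000e-03  0.00000e+00]
tcp_pos [0.2431 0.629  0.1999]
orientation [-1.5532  0.2895 -0.2892]
contact_force [0.482  0.8286 0.057 ]
moment [-0.0148 -0.0098 -0.008 ]
grip_width 0.0857
side [[441.42963246   0.         322.97304753]
 [  0.         441.42963246 201.8334779 ]
 [  0.           0.           1.        ]] [ 0.39771823 -0.8363428   0.86595182] [ 0.80916421 -0.10355491 -0.1967152 ] ['pixels', 'intrinsics', 'position', 'orientation']
top [[429.33960366   0.         316.35118972]
 [  0.         429.33960366 197.68512049]
 [  0.           0.           1.        ]] [ 0.41241351 -0.0228618   1.43281538] [ 0.09266442 -0.09445902 -1.55334804] ['pixels', 'intrinsics', 'position', 'orientation']
wrist [[340.88006584   0.         321.48886117]
 [  0.         340.88006584 200.958959  ]
 [  0.           0.           1.        ]] [0.17830876 0.65326708 0.37272597] [-0.24417753 -0.16375982  1.19347008] ['pixels', 'intrinsics', 'position', 'orientation']
```

View pics/top0.png

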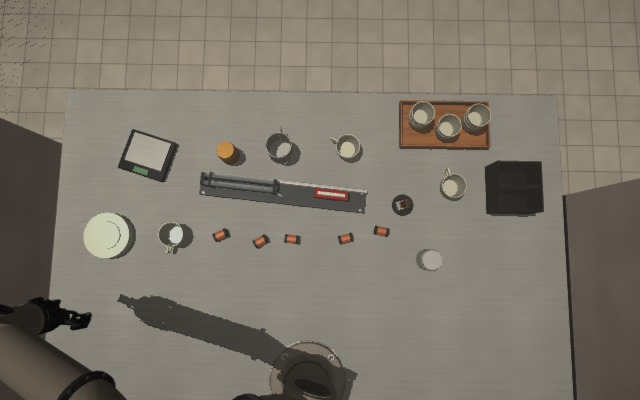

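View pics/side0.png

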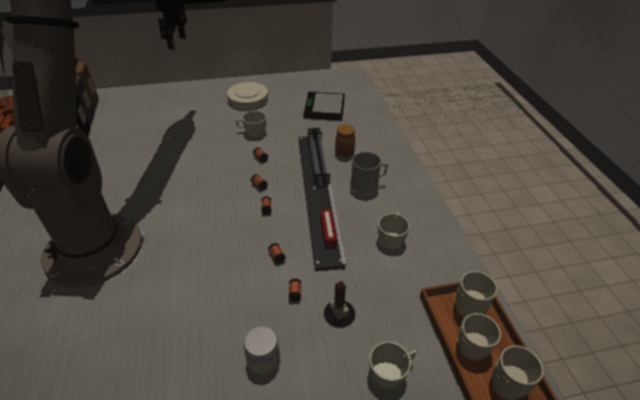

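View pics/wrist0.png

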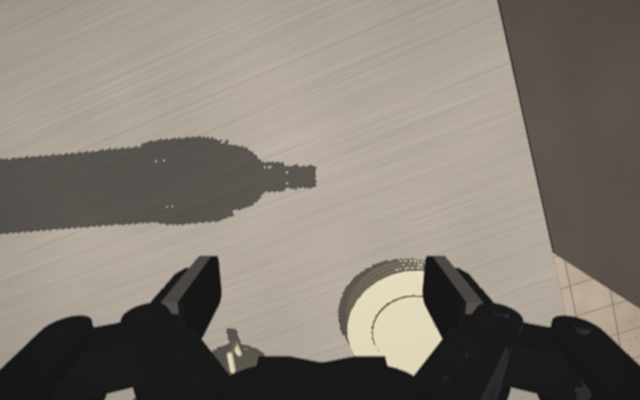

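```bash
cat > h.py <<'E'
from bench import r
import cv2,numpy as np
from scipy.spatial.transform import Rotation as R
def grab(n,save=None):
    f=r.grab_frame(n); 
    if save: cv2.imwrite(f"pics/{save}.png",f["pixels"][:,:,::-1])
    return f
def ray(f,px,z):
    K=f["intrinsics"];Rm=R.from_rotvec(f["orientation"]).as_matrix();p=np.array(f["position"])
    px=np.atleast_2d(px).astype(float)
    d=np.c_[(px[:,0]-K[0,2])/K[0,0],-(px[:,1]-K[1,2])/K[1,1],-np.ones(len(px))]@Rm.T
    return p+d*((z-p[2])/d[:,2])[:,None]
def proj(f,P):
    K=f["intrinsics"];Rm=R.from_rotvec(f["orientation"]).as_matrix()
    c=(np.atleast_2d(P)-f["position"])@Rm
    return np.c_[K[0,2]+K[0,0]*c[:,0]/-c[:,2],K[1,2]-K[1,1]*c[:,1]/-c[:,2]]
def mask(f,name):
    hsv=cv2.cvtColor(f["pixels"],cv2.COLOR_RGB2HSV);H,S,V=cv2.split(hsv)
    if name=="copper": return ((H>=4)&(H<=16)&(S>110)&(V>70)).astype(np.uint8)*255
    if name=="red": return (((H<=3)|(H>=174))&(S>120)&(V>60)).astype(np.uint8)*255
def blobs(m,amin=15):
    out=[]
    for c in cv2.findContours(m,cv2.RETR_EXTERNAL,cv2.CHAIN_APPROX_NONE)[0]:
        a=cv2.contourArea(c)
        if a>=amin: out.append((a,cv2.minAreaRect(c),c))
    return out
def st():
    o=r.get_obs(); Rm=R.from_rotvec(o["orientation"]).as_matrix()
    print("t",round(o["clock"],2),"tcp",np.round(o["tcp_pos"],4),"F",np.round(o["contact_force"],1),"w",round(o["grip_width"],4),"jawdir",np.round(Rm[:,2],3),"fdir",np.round(Rm[:,1],3),"q",np.round(o["joints"],2))
    return o
E
python3 - <<'E'
from h import *
o=st()
f=grab("top");g=grab("wrist")
T=R.from_rotvec(o["orientation"]).as_matrix()
print("cam in tool",T.T@(np.array(g["position"])-o["tcp_pos"])); print(np.round(T.T@R.from_rotvec(g["orientation"]).as_matrix(),3))
for n in("copper","red"):
    for a,rc,c in blobs(mask(f,n),8):
        print(n,a,np.round(rc[0]),np.round(rc[1],1),np.round(rc[2]),np.round(ray(f,rc[0],0.026),3))
for nm,p in dict(deckTL=(200,193),TR=(367,191),BR=(365,213),mouth=(279,186),pusher=(403,204),cup3=(453,187),tin=(431,260),jar=(227,150),jug=(280,148),cup=(348,148)).items(): print(nm,np.round(ray(f,p,0.02),3))
b=cv2.resize(f["pixels"][160:260,190:420],None,fx=3.4,fy=3.4,interpolation=cv2.INTER_CUBIC)
cv2.imwrite("pics/topc.png",b[:,:,::-1])
E
```

```text
t 0.15 tcp [0.2432 0.6291 0.2001] F [-0.5 -0.2 -0.9] w 0.0859 jawdir [ 0.36   0.933 -0.001] fdir [-0.    -0.001 -1.   ] q [-1.31  0.48  0.02  1.56 -0.01  1.11 -0.08]
cam in tool [-0.06917353 -0.17288781 -0.00101964]
[[ 0.001 -0.962 -0.273]
 [ 0.001  0.273 -0.962]
 [ 1.     0.001  0.001]]
copper 57.5 [260. 241.] [7.6 8.9] 63.0 [[0.436 0.16  0.026]]
copper 53.0 [291. 238.] [7. 8.] 90.0 [[0.446 0.057 0.026]]
copper 55.0 [345. 238.] [7.6 9. ] 79.0 [[ 0.45  -0.12   0.026]]
copper 58.5 [220. 235.] [7.6 8.9] 63.0 [[0.454 0.291 0.026]]
copper 56.5 [381. 231.] [9.  7.8] 14.0 [[ 0.475 -0.238  0.026]]
copper 10.0 [227. 158.] [ 5.3 15.1] 82.0 [[0.711 0.277 0.026]]
copper 57.0 [458. 102.] [61.2  4.3] 4.0 [[ 0.916 -0.497  0.026]]
copper 1812.0 [444. 124.] [90.8 46.1] 1.0 [[ 0.839 -0.45   0.026]]
red 267.0 [331. 194.] [33.2  9.2] 6.0 [[ 0.594 -0.071  0.026]]
deckTL [[0.592 0.363 0.02 ]]
TR [[ 0.607 -0.191  0.02 ]]
BR [[ 0.533 -0.185  0.02 ]]
mouth [[0.619 0.102 0.02 ]]
pusher [[ 0.565 -0.31   0.02 ]]
cup3 [[ 0.625 -0.477  0.02 ]]
tin [[ 0.383 -0.4    0.02 ]]
jar [[0.738 0.279 0.02 ]]
jug [[0.748 0.102 0.02 ]]
cup [[ 0.752 -0.127  0.02 ]]
```

View pics/topc.png

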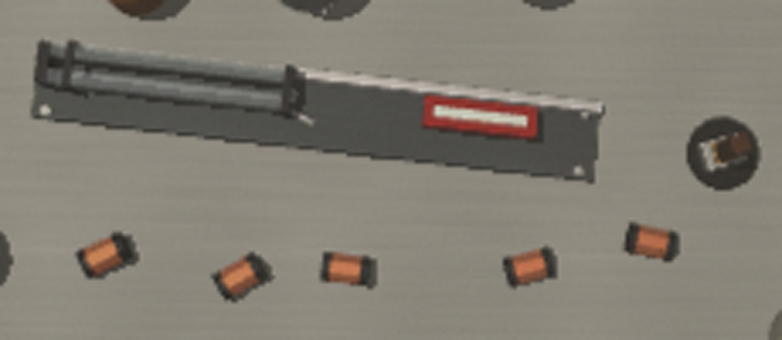

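Call:
{"fn": "send_rows", "kwargs": {"rows": "0.0225 -0.038 0.008 0 0 -0.093;0.0225 -0.038 0.008 0 0 -0.093;0.0225 -0.038 0.008 0 0 -0.093;0.0225 -0.038 0.008 0 0 -0.093;0.0225 -0.038 0.008 0 0 -0.093;0.0225 -0.038 0.008 0 0 -0.093;0.0225 -0.038 0.008 0 0 -0.093;0.0225 -0.038 0.008 0 0 -0.093;0.0225 -0.038 0.008 0 0 -0.093;0.0225 -0.038 0.008 0 0 -0.093;0.0225 -0.038 0.008 0 0 -0.093;0.0225 -0.038 0.008 0 0 -0.093;0.0225 -0.038 0.008 0 0 -0.093;0.0225 -0.038 0.008 0 0 -0.093;0 0 0 0 0 0;0 0 0 0 0 0"}}

```text
clock: 1.85
tcp_pos: [0.5586, 0.0966, 0.3129]
orientation: [-1.159, 1.284, -1.284]
contact_force: [0.2, 0.7, 0.3]
grip_width: 0.0856
```

```bash
python3 - <<'E'
from h import *
o=st()
f=grab("wrist","w1")
for a,rc,c in blobs(mask(f,"copper"),50):
    print(a,np.round(rc[0]),np.round(rc[1],1),np.round(rc[2]),np.round(ray(f,rc[0],0.026),4))
E
```

```text
t 1.85 tcp [0.5586 0.0966 0.3129] F [0.2 0.7 0.3] w 0.0856 jawdir [ 0.995 -0.102  0.   ] fdir [ 0.  0. -1.] q [-0.72  0.22  0.53  1.7  -0.12  1.25 -0.26]
277.5 [268. 302.] [19.2 17.4] 63.0 [[ 0.454 -0.117  0.026]]
396.0 [246. 192.] [23. 19.] 90.0 [[0.4478 0.0572 0.026 ]]
482.0 [226. 116.] [26.2 20.2] 52.0 [[0.4394 0.1615 0.026 ]]
540.0 [455.  10.] [19. 54.] 90.0 [[0.7371 0.2569 0.026 ]]
399.0 [222.   6.] [27.5 21.6] 56.0 [[0.4575 0.2897 0.026 ]]
```

View pics/w1.png

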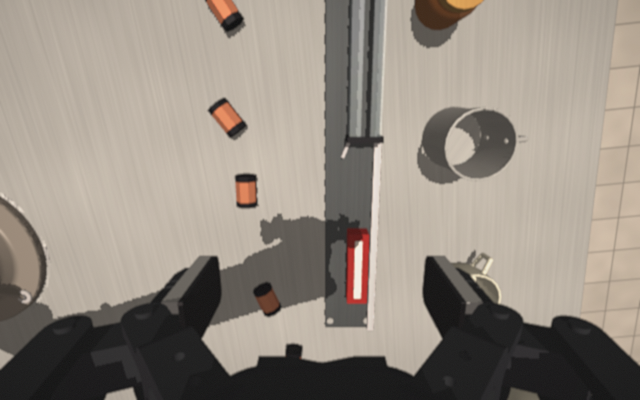

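```bash
python3 - <<'E'
from h import *
f=grab("wrist")
b=cv2.resize(f["pixels"][125:335,315:395],None,fx=3.5,fy=2.8,interpolation=cv2.INTER_NEAREST)
b=cv2.resize(f["pixels"][125:345,310:400],None,fx=2.7,fy=2.7,interpolation=cv2.INTER_NEAREST)
b2=cv2.resize(f["pixels"][0:165,310:400],None,fx=3.6,fy=3.6,interpolation=cv2.INTER_NEAREST)
b2=np.pad(b2,((0,0),(20,0),(0,0)))
h=max(b.shape[0],b2.shape[0]); im=np.zeros((h,b.shape[1]+b2.shape[1],3),np.uint8); im[:b.shape[0],:b.shape[1]]=b; im[:b2.shape[0],b.shape[1]:]=b2
cv2.imwrite("pics/w1c.png",im[:,:,::-1])
g=f["pixels"].astype(int)
for v in (320,310,220,200,180,160,150): print(v,[int(x) for x in g[v,318:390].sum(1)//3])
E
```

```text
320 [184, 184, 184, 183, 183, 183, 166, 115, 94, 128, 161, 176, 178, 170, 150, 113, 88, 85, 87, 85, 85, 86, 86, 87, 87, 87, 87, 86, 86, 86, 86, 87, 87, 86, 86, 87, 86, 86, 86, 86, 87, 86, 86, 83, 85, 114, 151, 167, 158, 154, 195, 212, 210, 208, 210, 207, 192, 181, 179, 180, 182, 184, 185, 185, 186, 184, 183, 181, 182, 182, 183, 185]
310 [185, 185, 184, 185, 184, 176, 145, 102, 85, 89, 89, 89, 91, 90, 90, 89, 89, 89, 88, 88, 87, 86, 88, 88, 88, 89, 88, 88, 88, 87, 88, 88, 88, 87, 87, 89, 89, 87, 87, 86, 88, 88, 87, 86, 87, 86, 87, 86, 86, 124, 180, 208, 211, 209, 206, 198, 179, 175, 179, 181, 184, 185, 186, 185, 185, 185, 183, 182, 181, 183, 184, 186]
220 [106, 111, 122, 141, 149, 149, 136, 98, 65, 57, 56, 54, 55, 61, 71, 76, 75, 81, 87, 84, 65, 50, 46, 46, 46, 47, 47, 47, 48, 64, 85, 94, 93, 92, 89, 83, 67, 62, 71, 75, 79, 88, 92, 92, 92, 91, 90, 91, 93, 94, 94, 89, 91, 138, 203, 221, 222, 220, 218, 216, 207, 188, 179, 181, 183, 182, 183, 182, 181, 179, 177, 179]
200 [186, 185, 184, 186, 188, 188, 169, 117, 82, 92, 95, 95, 95, 95, 96, 96, 95, 96, 96, 95, 94, 93, 94, 94, 95, 95, 95, 9
[... 466 characters left out ...]
05, 190, 186, 188, 189, 186, 184, 186, 188, 187]
160 [187, 187, 187, 187, 184, 185, 177, 147, 107, 98, 100, 98, 98, 98, 99, 100, 98, 98, 99, 97, 97, 97, 96, 90, 90, 107, 117, 107, 98, 97, 97, 97, 97, 97, 98, 99, 99, 97, 97, 98, 99, 97, 96, 96, 97, 97, 99, 97, 98, 96, 96, 98, 98, 98, 94, 100, 152, 213, 226, 223, 220, 218, 215, 204, 194, 190, 188, 184, 187, 188, 189, 188]
150 [187, 187, 187, 184, 185, 184, 167, 118, 86, 96, 101, 99, 99, 100, 100, 100, 98, 98, 98, 97, 96, 97, 97, 95, 93, 96, 123, 174, 211, 210, 172, 121, 93, 92, 96, 99, 100, 99, 95, 89, 92, 95, 93, 93, 95, 95, 95, 95, 95, 95, 96, 98, 99, 95, 85, 89, 135, 200, 224, 224, 221, 217, 218, 213, 193, 186, 184, 184, 187, 188, 188, 189]
```

View pics/w1c.png

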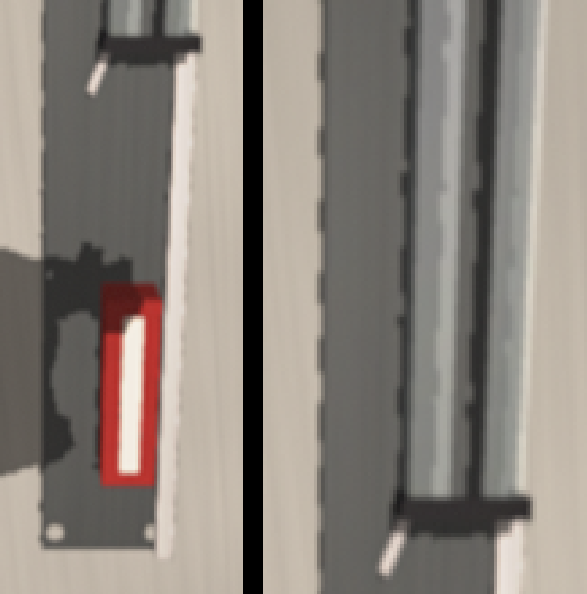

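```bash
cat >> h.py <<'E'
def edge(row,a,b,thr,rising):
    # subpixel crossing in row from a..b
    for u in range(a,b):
        p,q=row[u],row[u+1]
        if (rising and p<thr<=q) or (not rising and p>=thr>q): return u+(p-thr)/(p-q)
    return None
E
python3 - <<'E'
from h import *
f=grab("wrist"); g=f["pixels"].astype(float).mean(2)
L=[];F=[]
for v in range(130,316):
    e=edge(g[v],318,340,140,False)
    if e and not 215<v<300: L.append((e,v))
for v in list(range(158,230))+list(range(300,316)):
    e=edge(g[v],360,380,150,True)
    if e: F.append((e,v))
def fit(P):
    P=P[:,:2]; m=np.median(P,0); 
    for _ in range(3):
        m=P.mean(0); d=np.linalg.svd(P-m)[2][0]; d*=np.sign(d[1]); n=np.array([-d[1],d[0]]); e=(P-m)@n; P=P[abs(e)<2.5*e.std()+1e-4]
    return m,d,e.std()
mL,dL,s1=fit(ray(f,L,0.012)); mF,dF,s2=fit(ray(f,F,0.016))
print(mL,dL,s1,np.degrees(np.arctan2(dL[1],dL[0]))); print(mF,dF,s2,np.degrees(np.arctan2(dF[1],dF[0])))
d=dL*.5+dF*.5; d/=np.linalg.norm(d); ym=np.array([-d[1],d[0]]) # mag y = z x d
print("sep",(mL-mF)@ym)
# mouth: band front edge, deck end
for u in (350,356,362,368,376): 
    col=g[:,u]; print(u,[int(x) for x in col[132:152]])
for u in (335,345,355): print(u,[int(x) for x in g[318:334,u]])
E
```

```text
[0.55602957 0.03932538] [0.10103915 0.99488245] 0.0005385974710719449 84.20098779860632
[0.62078636 0.00386548] [0.09952235 0.99503533] 0.00017610058692446692 84.28833426298233
sep 0.06798630829288534
350 [83, 84, 85, 88, 87, 80, 67, 53, 49, 50, 51, 50, 59, 77, 86, 79, 75, 85, 97, 98]
356 [134, 130, 129, 129, 129, 124, 102, 70, 51, 50, 50, 49, 50, 48, 49, 48, 56, 76, 91, 97]
362 [123, 123, 123, 124, 123, 116, 94, 67, 51, 49, 48, 49, 49, 49, 48, 48, 48, 58, 80, 95]
368 [46, 45, 45, 46, 45, 47, 44, 47, 49, 50, 50, 50, 49, 47, 47, 48, 59, 79, 94, 97]
376 [134, 139, 141, 140, 142, 136, 112, 75, 52, 48, 47, 48, 60, 83, 97, 103, 128, 177, 210, 217]
335 [87, 86, 86, 85, 85, 85, 85, 85, 84, 92, 121, 157, 178, 183, 182, 182]
345 [87, 87, 87, 87, 86, 86, 86, 86, 84, 92, 121, 158, 179, 183, 183, 182]
355 [85, 86, 85, 85, 84, 85, 85, 84, 83, 91, 121, 158, 178, 183, 182, 182]
```

```bash
python3 - <<'E'
from h import *
f=grab("wrist")
d=np.array([0.1003,0.99496]); ym=np.array([-d[1],d[0]])
mL=np.array([0.55603,0.03933]);mF=np.array([0.62079,0.00387])
# centerline y=0: from F: +16; from L: -51
c=((mF@ym+.016)+(mL@ym-.051))/2
m=ray(f,[(350,144.5),(376,144.7)],0.051)[:,:2]@d
e=ray(f,[(345,328.3)],0.012)[:,:2]@d+.3
print("c",c,"mouth s",m,e)
s=(m.mean()+e[0])/2
for ss in (m.mean(),e[0],s): print(ss, d*ss+ym*c)
t=proj(f,[[*(d*s+ym*c),.012],[*(d*(s)+ym*c),.044]]);print(t)
# follower
for a,rc,cc in blobs(mask(f,"red"),100):
    b=cv2.boxPoints(rc); P=ray(f,b,.04)[:,:2]; print(np.round(b),np.round(np.c_[P@d-s,P@ym-c]*1000,1))
E
```

```text
c -0.6007779335999999 mouth s [0.17358765 0.17342597] [0.1744631]
0.17350681345815921 [0.61515275 0.11237431]
0.1744631002905509 [0.61524866 0.11332578]
0.17398495687435506 [0.6152007  0.11285005]
[[362.78078493 141.00171686]
 [365.65243887 143.60776775]]
[[345. 305.]
 [348. 230.]
 [370. 230.]
 [368. 306.]] [[-238.5   20.5]
 [-119.3   20.2]
 [-120.2  -10.6]
 [-239.4  -12.5]]
```

Call:
{"fn": "send_rows", "kwargs": {"rows": "-0.0184 -0.008 -0.03 0 0 0;-0.0184 -0.008 -0.03 0 0 0;-0.0184 -0.008 -0.03 0 0 0;-0.0184 -0.008 -0.03 0 0 0;-0.0184 -0.008 -0.03 0 0 0;-0.0184 -0.008 -0.03 0 0 0;0 0 0 0 0 0", "grip": 0.06, "grip_force": 40}}

```text
clock: 2.75
tcp_pos: [0.4422, 0.0489, 0.1296]
orientation: [-1.169, 1.287, -1.279]
contact_force: [0.3, 0.5, 0.4]
grip_width: 0.06
```

```bash
cat >> h.py <<'E'
M=np.array([0.6152,0.1128]); D=np.array([0.1003,0.99496]); Y=np.array([-D[1],D[0]])
def mag(P): P=np.atleast_2d(P)[:,:2]-M; return np.c_[P@D,P@Y]*1000
def unmag(x,y): return M+D*x/1000+Y*y/1000
def canisters(f,amin=30,zt=0.02,show=True):
    out=[]
    for a,rc,c in blobs(mask(f,"copper"),amin):
        hull=cv2.boxPoints(rc); P=ray(f,c.reshape(-1,2),zt)[:,:2].astype(np.float32)
        (cx,cy),(w,h),_=cv2.minAreaRect(P); b=cv2.boxPoints(cv2.minAreaRect(P))
        e1=b[1]-b[0];e2=b[2]-b[1]
        # copper visible portion; print both candidate axes
        out.append((a,rc,np.array([cx,cy]),e1,e2))
        if show: print("px",np.round(rc[0],1),"area",a,"ctr",np.round([cx,cy],4),"e1",round(np.linalg.norm(e1)*1000,1),"az",round(np.degrees(np.arctan2(e1[1],e1[0]))%180,1),"e2",round(np.linalg.norm(e2)*1000,1),"az",round(np.degrees(np.arctan2(e2[1],e2[0]))%180,1))
    return out
E
python3 - <<'E'
from h import *
st(); f=grab("wrist","w2"); canisters(f)
E
```

```text
t 2.75 tcp [0.4422 0.0489 0.1296] F [0.3 0.5 0.4] w 0.06 jawdir [ 0.995 -0.099 -0.009] fdir [-0.009 -0.002 -1.   ] q [-0.69  0.21  0.51  2.18 -0.14  0.8  -0.2 ]
px [348.7 350.2] area 395.5 ctr [ 0.4508 -0.1175] e1 25.8 az 106.9 e2 27.2 az 16.9
px [326.5 177. ] area 1080.0 ctr [0.4458 0.0567] e1 26.1 az 173.8 e2 32.7 az 83.8
px [301.6  45.1] area 1492.5 ctr [0.4368 0.1605] e1 31.7 az 120.9 e2 26.9 az 30.9
```

View pics/w2.png

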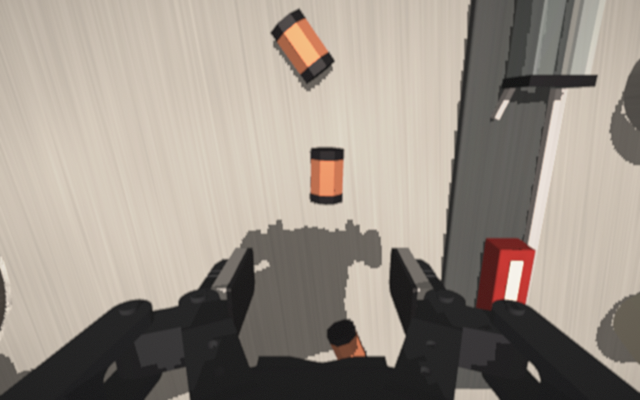

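Call:
{"fn": "send_rows", "kwargs": {"rows": "0 0 -0.04 0 0 0;0 0 -0.04 0 0 0;0 0 -0.02 0 0 0;0 0 0 0 0 0;0 0 0 0 0 0", "grip": 0.055}}

```text
clock: 3.3
tcp_pos: [0.4497, 0.0505, 0.034]
orientation: [-1.159, 1.281, -1.282]
contact_force: [0.8, 1.5, -0.3]
grip_width: 0.0552
```

```bash
python3 - <<'E'
from h import *
st(); f=grab("wrist","w3"); canisters(f)
E
```

```text
t 3.3 tcp [0.4497 0.0505 0.034 ] F [ 0.8  1.5 -0.3] w 0.0552 jawdir [ 0.995 -0.099  0.002] fdir [ 0.002  0.001 -1.   ] q [-0.6   0.4   0.42  2.23 -0.3   0.56 -0.05]
px [314.4 216.9] area 2256.5 ctr [0.4459 0.0559] e1 26.1 az 172.9 e2 33.3 az 82.9
px [274.4  19.1] area 2898.0 ctr [0.4367 0.1609] e1 31.3 az 120.9 e2 27.1 az 30.9
```

View pics/w3.png

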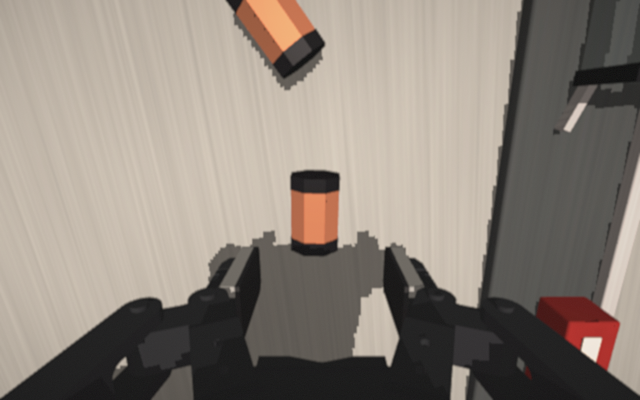

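Call:
{"fn": "send_rows", "kwargs": {"rows": "-0.003 -0.003 -0.012 0 0 0;0 0 -0.0115 0 0 0;0 0 0 0 0 0;0 0 0 0 0 0"}}

```text
clock: 3.75
tcp_pos: [0.4455, 0.0469, 0.0099]
orientation: [-1.159, 1.282, -1.282]
contact_force: [-0.0, 1.0, -0.4]
grip_width: 0.0551
```

Call:
{"fn": "send_rows", "kwargs": {"rows": "0 0 0 0 0 0;0 0 0 0 0 0;0 0 0 0 0 0;0 0 0 0 0 0;0 0 0 0 0 0;0 0 0 0 0 0", "grip": 0.015}}

```text
clock: 4.35
tcp_pos: [0.4449, 0.0466, 0.0094]
orientation: [-1.16, 1.282, -1.283]
contact_force: [-0.0, 0.6, 0.3]
grip_width: 0.0153
```

```bash
python3 - <<'E'
from h import *
st(); f=grab("wrist","w4"); canisters(f)
E
```

```text
t 4.35 tcp [0.4449 0.0466 0.0094] F [-0.   0.6  0.3] w 0.0153 jawdir [ 0.995 -0.1    0.   ] fdir [ 0.  0. -1.] q [-0.56  0.44  0.38  2.25 -0.34  0.5  -0.01]
px [321.9 224.2] area 2781.0 ctr [0.4456 0.0559] e1 26.9 az 173.1 e2 33.0 az 83.1
px [283.4   4.6] area 1861.5 ctr [0.439  0.1571] e1 22.6 az 120.9 e2 27.1 az 30.9
```

View pics/w4.png

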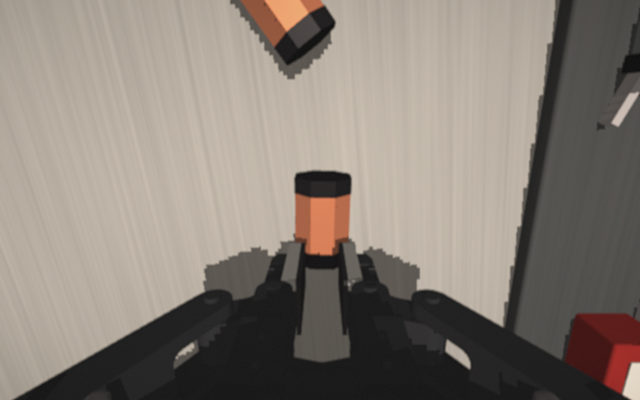

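```bash
python3 - <<'E'
from h import *
f=grab("wrist")
o=r.get_obs(); p=np.array(o["tcp_pos"])
print("tcp px",proj(f,p), "grasp",proj(f,p+[0,0,.019]))
for z in (.0,.028):print(z,ray(f,[(322,172),(322,265),(322,245)],z))
b=cv2.resize(f["pixels"][160:310,240:410],None,fx=4,fy=4,interpolation=cv2.INTER_CUBIC); cv2.imwrite("pics/w4c.png",b[:,:,::-1])
E
```

```text
tcp px [[322.17586926 234.57273199]] grasp [[322.24157925 248.92225821]]
0.0 [[0.44813752 0.07906896 0.        ]
 [0.44257845 0.02393038 0.        ]
 [0.44384969 0.03653943 0.        ]]
0.028 [[0.44865278 0.08451273 0.028     ]
 [0.4439484  0.03785148 0.028     ]
 [0.44502419 0.04852194 0.028     ]]
```

View pics/w4c.png

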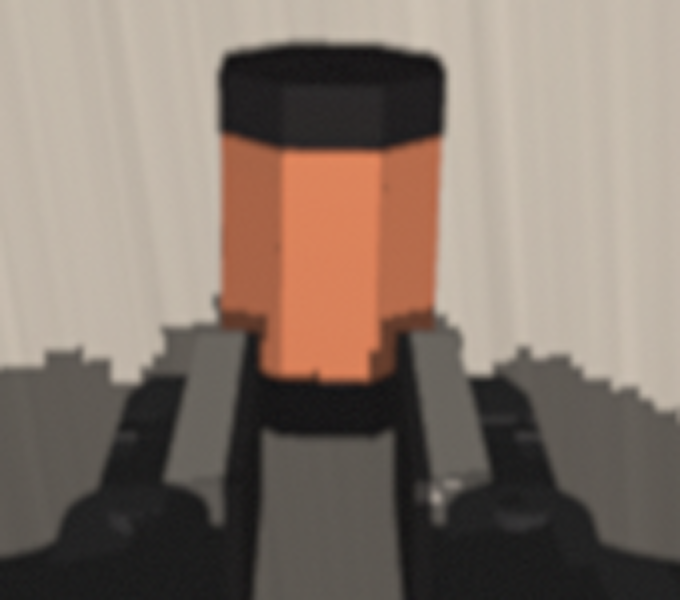

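```bash
python3 - <<'E'
from h import *
f=grab("side")
p=np.array(r.get_obs()["tcp_pos"]); q=proj(f,p)[0]; print(q,proj(f,p+[0,0,.035]))
x,y=int(q[0]),int(q[1]); c=f["pixels"][y-60:y+40,x-70:x+60]
b=cv2.resize(c,None,fx=6,fy=6,interpolation=cv2.INTER_CUBIC); b=np.clip(b.astype(float)*1.6,0,255).astype(np.uint8)
cv2.circle(b,(70*6,60*6),4,(0,255,0),1)
cv2.imwrite("pics/s4c.png",b[:,:,::-1])
E
```

```text
[266.13465437 209.8100233 ] [[265.21062987 200.58359407]]
```

View pics/s4c.png

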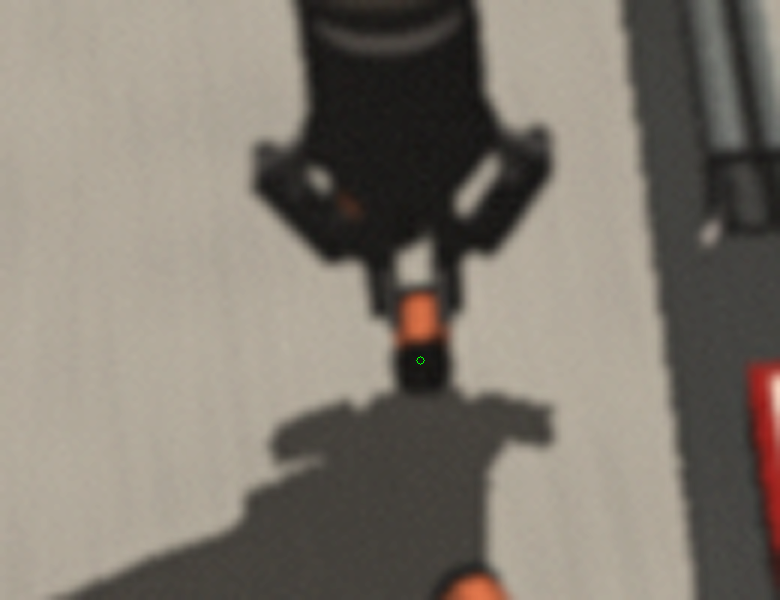

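```bash
python3 - <<'E'
from h import *
f=grab("side");g=grab("wrist")
def aty(f,px,y):
    a=ray(f,px,0.)[0];b=ray(f,px,.1)[0]; t=(y-a[1])/(b[1]-a[1]); return a+t*(b-a)
print(aty(f,(265.5,202.3),.0356)); print(aty(g,(322,242),.0576))
print(aty(f,(265.5,202.3),.0466)); print(aty(g,(322,242),.0466))
E
```

```text
[0.44462408 0.0356     0.04826239]
[0.44591484 0.0576     0.04597663]
[0.44521582 0.0466     0.03794682]
[0.44483686 0.0466     0.01964695]
```

Call:
{"fn": "send_rows", "kwargs": {"rows": "0 0 0.005 0 0 0;0 0 0 0 0 0;0 0 0 0 0 0;0 0 0 0 0 0;0 0 -0.01 0 0 0;0 0 -0.01 0 0 0;0 0 -0.005 0 0 0;0 0 0 0 0 0;0 0 0 0 0 0", "grip": 0.05}}

```text
clock: 5.5
tcp_pos: [0.4447, 0.0464, -0.0109]
orientation: [-1.161, 1.283, -1.283]
contact_force: [-0.5, 0.1, 0.2]
grip_width: 0.0501
```

```bash
python3 - <<'E'
from h import *
st(); f=grab("wrist"); g=grab("side")
b=f["pixels"][140:340,180:460]; b=cv2.resize(b,None,fx=2.8,fy=2.8)
c=cv2.resize(g["pixels"][150:250,196:326],None,fx=4,fy=4); c=np.clip(c*1.5,0,255)
cv2.imwrite("pics/w5a.png",b[:,:,::-1]);cv2.imwrite("pics/w5b.png",c[:,:,::-1])
E
```

```text
t 5.5 tcp [ 0.4447  0.0464 -0.0109] F [-0.5  0.1  0.2] w 0.0501 jawdir [ 0.995 -0.1   -0.001] fdir [-0.001 -0.    -1.   ] q [-0.53  0.48  0.35  2.26 -0.37  0.45  0.02][ WARN:0@2.598] global loadsave.cpp:1063 imwrite_ Unsupported depth image for selected encoder is fallbacked to CV_8U.
```

View pics/w5a.png

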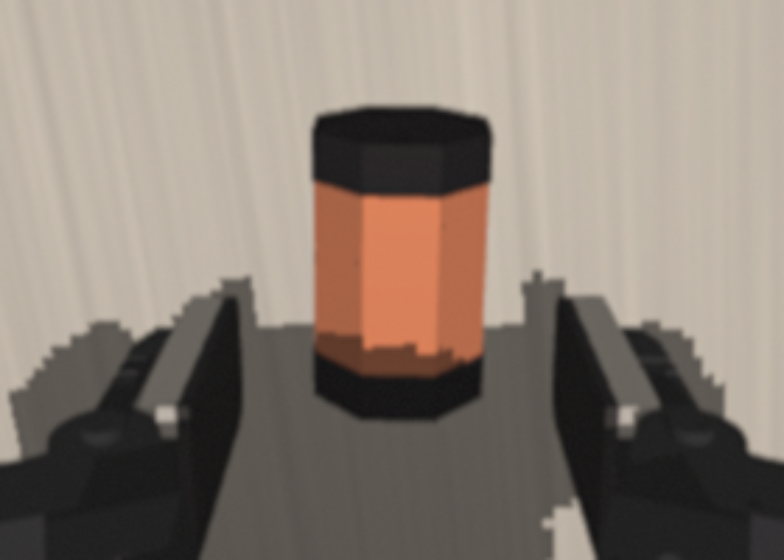

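View pics/w5b.png

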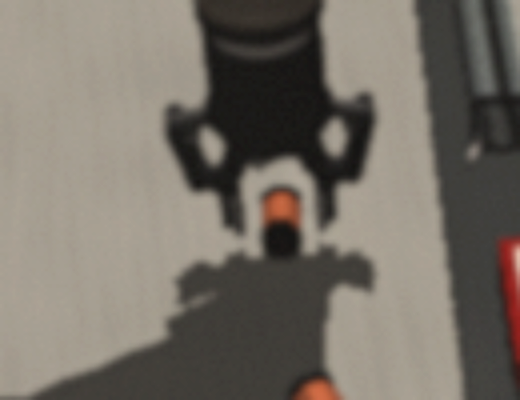

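Call:
{"fn": "send_rows", "kwargs": {"rows": "0 0 0 0 0 0;0 0 0 0 0 0;0 0 -0.008 0 0 0;0 0 -0.008 0 0 0;0 0 0 0 0 0;0 0 0 0 0 0", "grip": 0.034}}

```text
clock: 6.2
tcp_pos: [0.4445, 0.0465, -0.027]
orientation: [-1.161, 1.283, -1.282]
contact_force: [1.0, -0.3, 0.2]
grip_width: 0.0343
```

Call:
{"fn": "send_rows", "kwargs": {"rows": "0 0 -0.003 0 0 0;0 0 0 0 0 0"}}

```text
clock: 6.4
tcp_pos: [0.4449, 0.0466, -0.0298]
orientation: [-1.16, 1.283, -1.283]
contact_force: [0.5, 0.6, 0.7]
grip_width: 0.0341
```

Call:
{"fn": "send_rows", "kwargs": {"rows": "0 0 -0.003 0 0 0;0 0 0 0 0 0"}}

```text
clock: 6.6
tcp_pos: [0.4452, 0.0467, -0.0313]
orientation: [-1.159, 1.283, -1.282]
contact_force: [-4.9, -0.2, 25.3]
grip_width: 0.0338
```

Call:
{"fn": "send_rows", "kwargs": {"rows": "0 0 0.0127 0 0 0;0 0 0 0 0 0;0 0 0 0 0 0"}}

```text
clock: 6.9
tcp_pos: [0.4452, 0.0468, -0.0197]
orientation: [-1.159, 1.282, -1.282]
contact_force: [-0.0, 1.0, -0.7]
grip_width: 0.0342
```

Call:
{"fn": "send_rows", "kwargs": {"rows": "0 0 0 0 0 0;0 0 0 0 0 0;0 0 0 0 0 0;0 0 0 0 0 0", "grip": 0.015}}

```text
clock: 7.3
tcp_pos: [0.4451, 0.0467, -0.0198]
orientation: [-1.16, 1.283, -1.282]
contact_force: [-0.7, 0.2, 7.9]
grip_width: 0.0267
```

```bash
python3 - <<'E'
from h import *
st(); f=grab("wrist")
b=f["pixels"][140:340,180:460]; b=cv2.resize(b,None,fx=2.8,fy=2.8)
cv2.imwrite("pics/w6a.png",b[:,:,::-1])
E
```

```text
t 7.3 tcp [ 0.4451  0.0467 -0.0198] F [-0.7  0.2  7.9] w 0.0267 jawdir [ 0.995 -0.1   -0.   ] fdir [ 0.  0. -1.] q [-0.52  0.5   0.33  2.26 -0.39  0.43  0.03]
```

View pics/w6a.png

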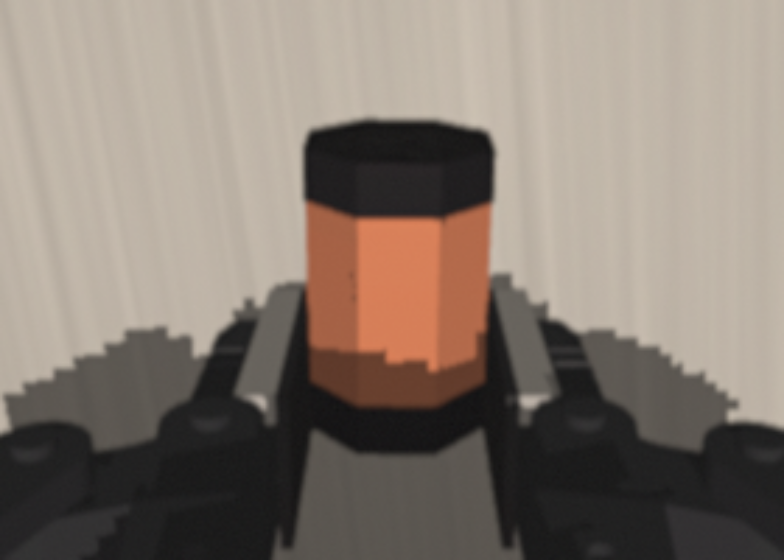

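```bash
python3 - <<'E'
from h import *
g=grab("wrist");s=grab("side")
def aty(f,px,y):
    a=ray(f,px,0.)[0];b=ray(f,px,.1)[0]; t=(y-a[1])/(b[1]-a[1]); return a+t*(b-a)
print(aty(g,(288,242),.0577),aty(g,(355,240),.0577)); 
c=cv2.resize(s["pixels"][160:240,216:316],None,fx=7,fy=7,interpolation=cv2.INTER_CUBIC); c=np.clip(c*1.5,0,255).astype(np.uint8)
cv2.imwrite("pics/w6b.png",c[:,:,::-1])
E
```

```text
[0.43095521 0.0577     0.01306234] [0.46016251 0.0577     0.01788688]
```

View pics/w6b.png

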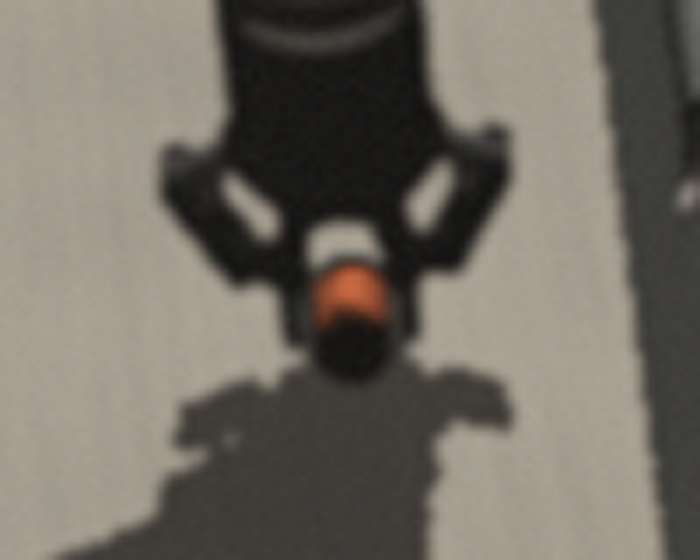

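Call:
{"fn": "send_rows", "kwargs": {"rows": "0 0 0.005 0 0 0;0 0 0.01 0 0 0;0 0 0.02 0 0 0;0 0 0 0 0 0;0 0 0 0 0 0"}}

```text
clock: 7.95
tcp_pos: [0.4453, 0.0469, 0.0155]
orientation: [-1.159, 1.282, -1.282]
contact_force: [-0.3, -0.0, -0.1]
grip_width: 0.027
```

```bash
python3 - <<'E'
from h import *
st(); f=grab("wrist");s=grab("side")
b=f["pixels"][140:340,180:460]; b=cv2.resize(b,None,fx=2.,fy=2.)
c=cv2.resize(s["pixels"][150:240,216:316],None,fx=4.4,fy=4.4,interpolation=cv2.INTER_CUBIC)[:400,:240]; 
c=cv2.resize(s["pixels"][150:240,226:306],(356,400),interpolation=cv2.INTER_CUBIC);c=np.clip(c*1.5,0,255).astype(np.uint8)
cv2.imwrite("pics/w7.png",np.hstack([b[:,100:500],c])[:,:,::-1])
E
```

```text
t 7.95 tcp [0.4453 0.0469 0.0155] F [-0.3 -0.  -0.1] w 0.027 jawdir [ 0.995 -0.099  0.001] fdir [ 0.001  0.    -1.   ] q [-0.57  0.43  0.4   2.25 -0.34  0.51 -0.01]
```

View pics/w7.png

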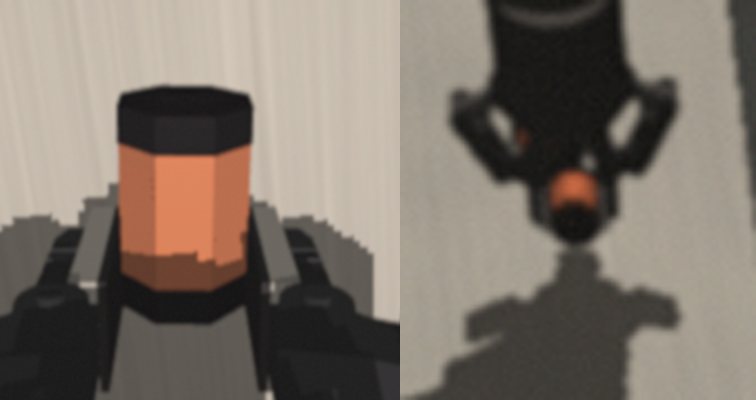

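Call:
{"fn": "send_rows", "kwargs": {"rows": "0.03 0 0.003 0 0 0;0.04 0 0 0 0 0;0.04 0 0 0 0 0;0.035 0 0 0 0 0;0.017 -0.0007 0 0 0 0;0 0 -0.012 0 0 0;0 0 0 0 0 0;0 0 0 0 0 0"}}

```text
clock: 8.85
tcp_pos: [0.6044, 0.0458, 0.0048]
orientation: [-1.163, 1.285, -1.281]
contact_force: [0.2, -0.1, -0.6]
grip_width: 0.0267
```

```bash
python3 - <<'E'
from h import *
o=st(); print("mag",mag(o["tcp_pos"])); f=grab("wrist","w8"); grab("side","s8")
E
```

```text
t 8.85 tcp [0.6044 0.0458 0.0048] F [ 0.2 -0.1 -0.6] w 0.0267 jawdir [ 0.995 -0.1   -0.004] fdir [-0.004 -0.    -1.   ] q [-0.46  0.64  0.38  1.88 -0.36  0.69  0.03]
mag [[-67.76686619   4.04787294]]
```

View pics/w8.png

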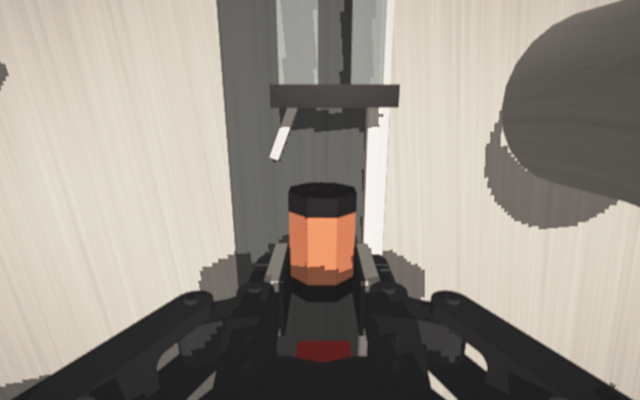

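Call:
{"fn": "send_rows", "kwargs": {"rows": "0 0 -0.0113 0 0 0;0 0 0 0 0 0;0 0 0 0 0 0;0 0 0 0 0 0"}}

```text
clock: 9.35
tcp_pos: [0.6069, 0.0459, -0.0051]
orientation: [-1.16, 1.282, -1.283]
contact_force: [1.0, 1.4, -1.3]
grip_width: 0.0268
```

Call:
{"fn": "send_rows", "kwargs": {"rows": "0.002 0 0 0 0 0;0.001 0 0 0 0 0;0 0 0 0 0 0;0 0 0 0 0 0"}}

```text
clock: 9.75
tcp_pos: [0.61, 0.0459, -0.0051]
orientation: [-1.16, 1.282, -1.283]
contact_force: [0.3, -0.5, -0.1]
grip_width: 0.0269
```

Call:
{"fn": "send_rows", "kwargs": {"rows": "0 0 -0.0015 0 0 0;0.0015 0 0 0 0 0;0 0 0 0 0 0;0 0 0 0 0 0"}}

```text
clock: 10.15
tcp_pos: [0.6115, 0.0459, -0.0067]
orientation: [-1.16, 1.283, -1.282]
contact_force: [0.1, -0.1, 0.0]
grip_width: 0.0264
```

```bash
python3 - <<'E'
from h import *
o=st(); print("mag",mag(o["tcp_pos"])); f=grab("wrist")
b=f["pixels"][70:330,200:460]; b=cv2.resize(b,None,fx=2.3,fy=2.3)
cv2.imwrite("pics/w9.png",b[:,:,::-1])
E
```

```text
t 10.15 tcp [ 0.6115  0.0459 -0.0067] F [ 0.1 -0.1  0. ] w 0.0264 jawdir [ 0.995 -0.1   -0.   ] fdir [-0. -0. -1.] q [-0.45  0.67  0.37  1.87 -0.37  0.67  0.04]
mag [[-66.90051647  -2.97552078]]
```

View pics/w9.png

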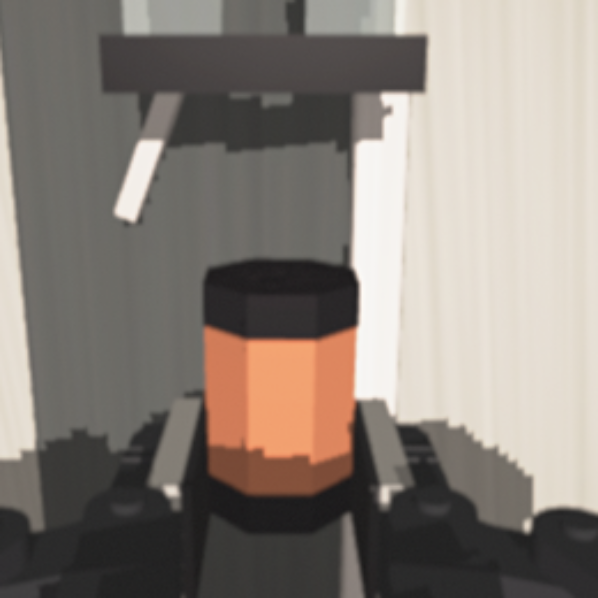

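```bash
python3 - <<'E'
from h import *
f=grab("wrist")
g=f["pixels"].astype(float).mean(2)
L=lambda p:(200+p[0]/2.3,70+p[1]/2.3)
print("band top near edge L/R",mag(ray(f,[L((101,92)),L((427,92))],.045)), mag(ray(f,[L((101,40)),L((427,40))],.051)))
print("fence face",mag(ray(f,[L((352,340)),L((350,160))],.016)))
print("deck left", mag(ray(f,[L((5,220)),L((35,430))],.012)))
print("can sides at flat z.026",mag(ray(f,[L((204,300)),L((358,300))],.029)))
E
```

```text
band top near edge L/R [[ -0.78354424  23.9405313 ]
 [ -0.80424026 -24.68192791]] [[  6.3171537   22.1799269 ]
 [  6.29718746 -23.23398604]]
fence face [[-49.64901046 -17.28977188]
 [-13.72390869 -16.01538834]]
deck left [[-25.86986429  51.79596946]
 [-71.32434389  49.74643083]]
can sides at flat z.026 [[-37.56638134  11.04670733]
 [-37.57657237 -16.92412632]]
```

Call:
{"fn": "send_rows", "kwargs": {"rows": "-0.002 0 -0.001 0 0 0;0 0 0 0 0 0;0.001 0.01 0 0 0 0;0.001 0.01 0 0 0 0;0.001 0.01 0 0 0 0;0.0005 0.005 0 0 0 0;0 0 0 0 0 0;0 0 0 0 0 0"}}

```text
clock: 11.05
tcp_pos: [0.613, 0.0813, -0.0077]
orientation: [-1.16, 1.282, -1.282]
contact_force: [0.1, -0.0, 0.0]
grip_width: 0.0268
```

```bash
python3 - <<'E'
from h import *
o=st(); print("mag",mag(o["tcp_pos"])); f=grab("wrist")
b=f["pixels"][70:330,200:460]; b=cv2.resize(b,None,fx=2.3,fy=2.3)
cv2.imwrite("pics/w10.png",b[:,:,::-1])
E
```

```text
t 11.05 tcp [ 0.613   0.0813 -0.0077] F [ 0.1 -0.   0. ] w 0.0268 jawdir [ 0.995 -0.099  0.   ] fdir [ 0.  0. -1.] q [-0.51  0.67  0.38  1.86 -0.37  0.68 -0.01]
mag [[-31.58182136  -0.95413564]]
```

View pics/w10.png

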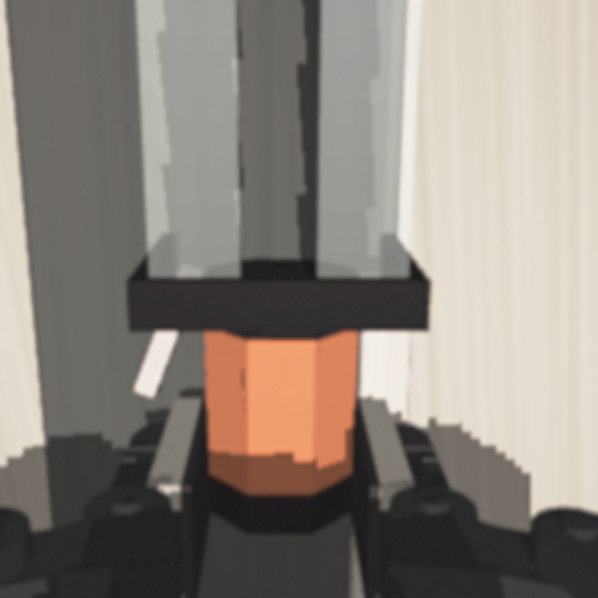

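Call:
{"fn": "send_rows", "kwargs": {"rows": "0.001 0.01 0 0 0 0;0.0005 0.005 0 0 0 0;0 0 0 0 0 0;0 0 0 0 0 0"}}

```text
clock: 11.5
tcp_pos: [0.6145, 0.0965, -0.0077]
orientation: [-1.16, 1.282, -1.282]
contact_force: [0.6, 0.5, 1.6]
grip_width: 0.0264
```

Call:
{"fn": "send_rows", "kwargs": {"rows": "0 0 -0.001 0 0 0;0 0 0 0 0 0;0 0 0 0 0 0;0 0 0.02 0 0 0;0 0 0.04 0 0 0;0 -0.01 0.04 0 0 0;0 0 0 0 0 0", "grip": 0.05}}

```text
clock: 12.2
tcp_pos: [0.6185, 0.0842, 0.0969]
orientation: [-1.151, 1.278, -1.287]
contact_force: [0.9, -0.6, -0.7]
grip_width: 0.0504
```

```bash
python3 - <<'E'
from h import *
o=st(); print("mag",mag(o["tcp_pos"])); f=grab("wrist","w11"); canisters(f); print("top"); canisters(grab("top"),8)
E
```

```text
t 12.2 tcp [0.6185 0.0842 0.0969] F [ 0.9 -0.6 -0.7] w 0.0504 jawdir [ 0.995 -0.102  0.009] fdir [ 0.009  0.001 -1.   ] q [-0.57  0.54  0.46  1.81 -0.3   0.86 -0.07]
mag [[-28.16968009  -6.13765535]]
px [313.5 181.5] area 881.5 ctr [0.6142 0.0969] e1 29.0 az 174.0 e2 19.2 az 84.0
px [312.5 154. ] area 100.0 ctr [0.6157 0.1176] e1 12.5 az 174.0 e2 4.4 az 84.0
px [ 58.3 116.8] area 2000.0 ctr [0.44   0.1624] e1 36.7 az 120.7 e2 32.3 az 30.7
top
px [345.5 238. ] area 58.0 ctr [ 0.4503 -0.1207] e1 29.6 az 90.9 e2 26.1 az 0.9
px [219.5 235. ] area 58.5 ctr [0.4538 0.2924] e1 29.2 az 117.7 e2 25.1 az 27.7
px [381.4 230.9] area 57.0 ctr [ 0.4754 -0.2386] e1 25.8 az 169.6 e2 29.6 az 79.6
px [326.5 190. ] area 9.5 ctr [ 0.6081 -0.0565] e1 36.5 az 90.9 e2 6.7 az 0.9
px [228.9 154.6] area 18.0 ctr [0.7229 0.2723] e1 58.9 az 127.5 e2 31.5 az 37.5
px [457.6 101.7] area 56.5 ctr [ 0.9187 -0.4992] e1 15.2 az 176.8 e2 208.0 az 86.8
px [444.  123.8] area 1787.5 ctr [ 0.8411 -0.4516] e1 160.7 az 179.7 e2 304.7 az 89.7
```

View pics/w11.png

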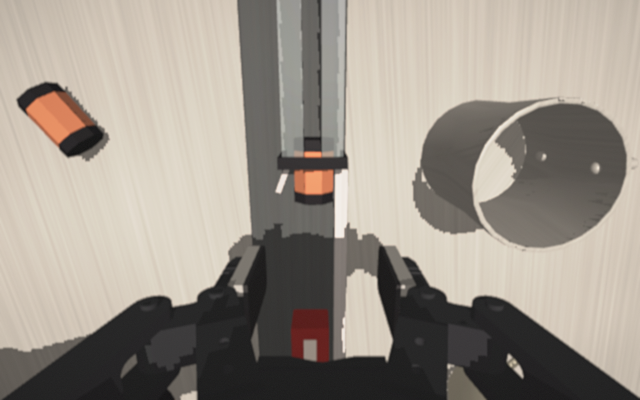

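Call:
{"fn": "send_rows", "kwargs": {"rows": "-0.034 0.0127 0 0 0 0.128;-0.034 0.0127 0 0 0 0.128;-0.034 0.0127 0 0 0 0.128;-0.034 0.0127 0 0 0 0.128;-0.034 0.0127 0 0 0 0.128;0 0 0 0 0 0;0 0 0 0 0 0"}}

```text
clock: 13.0
tcp_pos: [0.4433, 0.1497, 0.0905]
orientation: [-1.419, 0.804, -0.802]
contact_force: [-0.1, -0.6, 0.2]
grip_width: 0.0498
```

```bash
cat >> h.py <<'E'
def look(name=None,zoom=False):
    o=st(); f=grab("wrist",name); 
    p=np.array(o["tcp_pos"]); Rm=R.from_rotvec(o["orientation"]).as_matrix(); ax=-Rm[:2,0]; jw=Rm[:2,2]
    print("mag",np.round(mag(p),1),"cam-side axis",np.round(ax,3),"az",round(np.degrees(np.arctan2(ax[1],ax[0])),1))
    for a,rc,c in blobs(mask(f,"copper"),100):
        P=ray(f,c.reshape(-1,2),0.026)[:,:2]
        mr=cv2.minAreaRect(P.astype(np.float32)); q=P-p[:2]
        b=cv2.boxPoints(mr); e=b[1]-b[0]; e2=b[2]-b[1]; 
        ctr=np.array(mr[0])-p[:2]
        print("px",np.round(rc[0]),"ctr",np.round(mr[0],4),"rel tcp: along",round(1000*ctr@ax,1),"lat",round(1000*ctr@jw,1),"az",round(np.degrees(np.arctan2(e[1],e[0]))%180,1),round(1000*np.linalg.norm(e),1),round(np.degrees(np.arctan2(e2[1],e2[0]))%180,1),round(1000*np.linalg.norm(e2),1))
    return f
E
python3 -c "
from h import *
look('w12')"
```

```text
t 13.0 tcp [0.4433 0.1497 0.0905] F [-0.1 -0.6  0.2] w 0.0498 jawdir [ 0.857  0.515 -0.002] fdir [-0.002 -0.    -1.   ] q [-0.71  0.3   0.3   2.15 -0.13  0.71  0.22]
mag [[ 19.4 174.7]] cam-side axis [-0.515  0.857] az 121.0
px [323. 186.] ctr [0.437  0.1601] rel tcp: along 12.2 lat -0.1 az 121.0 31.5 31.0 26.1
px [450.  27.] ctr [0.4528 0.2894] rel tcp: along 114.9 lat 80.1 az 117.4 31.5 27.4 28.5
```

View pics/w12.png

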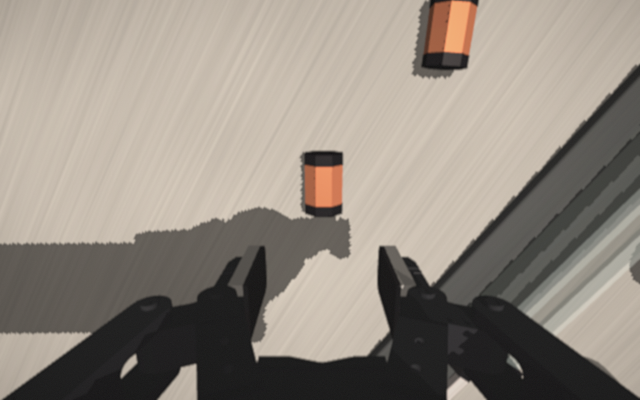

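Call:
{"fn": "send_rows", "kwargs": {"rows": "0 0 -0.045 0 0 0;0 0 -0.045 0 0 0;0 0 -0.021 0 0 0;0 0 0 0 0 0;0 0 0 0 0 0"}}

```text
clock: 13.55
tcp_pos: [0.4453, 0.1488, -0.0198]
orientation: [-1.418, 0.804, -0.805]
contact_force: [0.3, 0.2, 0.2]
grip_width: 0.0502
```

Call:
{"fn": "send_rows", "kwargs": {"rows": "0 0 0 0 0 0;0 0 0 0 0 0;0 0 0 0 0 0;0 0 0 0 0 0;0 0 0 0 0 0", "grip": 0.015}}

```text
clock: 14.05
tcp_pos: [0.4459, 0.1498, -0.0183]
orientation: [-1.415, 0.801, -0.805]
contact_force: [-1.1, -1.1, 8.3]
grip_width: 0.0265
```

Call:
{"fn": "send_rows", "kwargs": {"rows": "0 0 0.01 0 0 0;0 0 0.03 0 0 0;0 0 0 0 0 0"}}

```text
clock: 14.35
tcp_pos: [0.4466, 0.1504, 0.0235]
orientation: [-1.412, 0.8, -0.805]
contact_force: [0.9, 0.8, -0.6]
grip_width: 0.0265
```

```bash
python3 -c "
from h import *
look('w13')"
```

```text
t 14.35 tcp [0.4466 0.1504 0.0235] F [ 0.9  0.8 -0.6] w 0.0265 jawdir [0.858 0.514 0.006] fdir [ 0.005  0.003 -1.   ] q [-0.67  0.42  0.26  2.19 -0.21  0.54  0.28]
mag [[ 20.5 171.6]] cam-side axis [-0.514  0.858] az 120.9
px [321. 242.] ctr [0.4475 0.1469] rel tcp: along -3.5 lat -1.0 az 120.8 41.7 30.8 35.1
px [490.  15.] ctr [0.4561 0.2805] rel tcp: along 106.7 lat 75.0 az 120.1 13.0 30.1 29.8
```

View pics/w13.png

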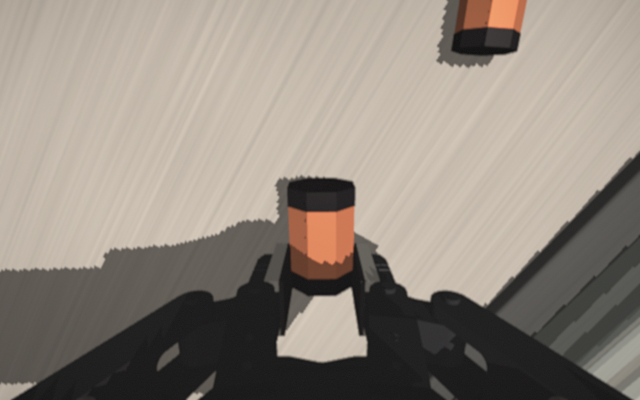

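Call:
{"fn": "send_rows", "kwargs": {"rows": "0.02 -0.04 0 0 0 -0.128;0.02 -0.04 0 0 0 -0.128;0.041 -0.009 0 0 0 -0.128;0.041 -0.009 0 0 0 -0.128;0.041 -0.009 0 0 0 -0.128;0 0 0 0 0 0;0 0 0 0 0 0;0 0 0 0 0 0"}}

```text
clock: 15.2
tcp_pos: [0.6056, 0.0429, 0.0196]
orientation: [-1.163, 1.283, -1.28]
contact_force: [-0.7, 0.5, -0.5]
grip_width: 0.0265
```

```bash
python3 -c "
from h import *
look('w14')"
```

```text
t 15.2 tcp [0.6056 0.0429 0.0196] F [-0.7  0.5 -0.5] w 0.0265 jawdir [ 0.995 -0.099 -0.002] fdir [-0.002  0.    -1.   ] q [-0.48  0.63  0.42  1.88 -0.38  0.72  0.06]
mag [[-70.6   2.6]] cam-side axis [0.099 0.995] az 84.3
px [322. 242.] ctr [0.605  0.0404] rel tcp: along -2.5 lat -0.4 az 175.3 34.3 85.3 41.7
px [329. 122.] ctr [0.6147 0.1017] rel tcp: along 59.4 lat 3.3 az 174.3 28.6 84.3 20.9
px [330.  77.] ctr [0.6169 0.1221] rel tcp: along 80.0 lat 3.4 az 174.3 12.4 84.3 1.7
```

View pics/w14.png

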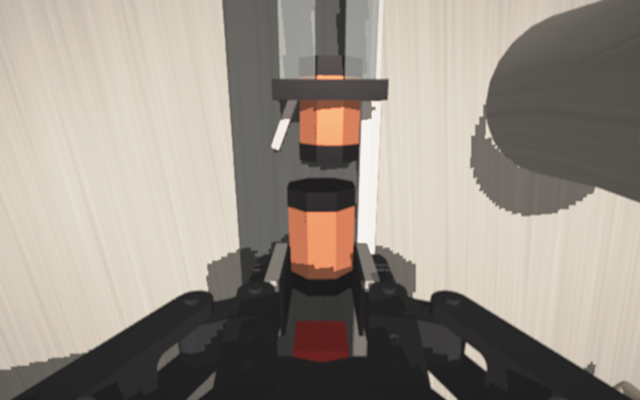

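Call:
{"fn": "send_rows", "kwargs": {"rows": "0.001 0 -0.015 0 0 0;0 0 -0.011 0 0 0;0 0 0 0 0 0;0 0 0 0 0 0;0 0 0 0 0 0"}}

```text
clock: 15.75
tcp_pos: [0.6078, 0.0425, -0.0063]
orientation: [-1.161, 1.283, -1.282]
contact_force: [-0.5, 0.3, -0.3]
grip_width: 0.027
```

```bash
python3 -c "
from h import *
look('w15')"
```

```text
t 15.75 tcp [ 0.6078  0.0425 -0.0063] F [-0.5  0.3 -0.3] w 0.027 jawdir [ 0.995 -0.1   -0.001] fdir [-0.001 -0.    -1.   ] q [-0.47  0.67  0.4   1.88 -0.4   0.68  0.07]
mag [[-70.7   0.3]] cam-side axis [0.1   0.995] az 84.3
px [322. 243.] ctr [0.6082 0.0505] rel tcp: along 8.0 lat -0.4 az 175.2 29.1 85.2 35.3
px [324. 126.] ctr [0.6147 0.1014] rel tcp: along 59.3 lat 1.0 az 174.2 28.6 84.2 21.3
px [324.  70.] ctr [0.6166 0.1225] rel tcp: along 80.5 lat 0.8 az 174.2 13.1 84.2 1.8
```

View pics/w15.png

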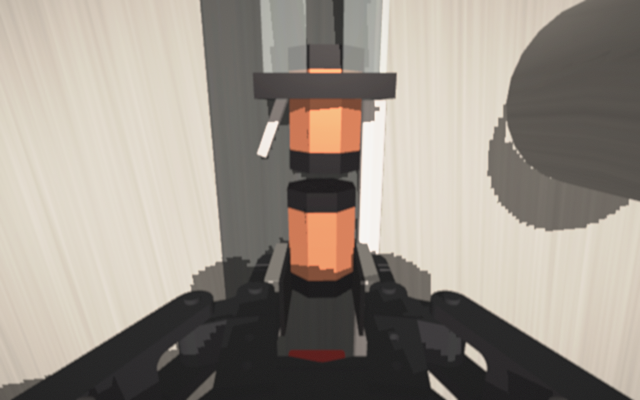

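Call:
{"fn": "send_rows", "kwargs": {"rows": "0.0012 0 0 0 0 0;0.0008 0.008 0 0 0 0;0.0008 0.008 0 0 0 0;0.0008 0.008 0 0 0 0;0.0008 0.008 0 0 0 0;0.0008 0.008 0 0 0 0;0.0008 0.008 0 0 0 0;0.0006 0.006 0 0 0 0;0 0 0 0 0 0;0 0 0 0 0 0"}}

```text
clock: 16.8
tcp_pos: [0.615, 0.0964, -0.0057]
orientation: [-1.161, 1.282, -1.283]
contact_force: [-0.8, 0.2, -0.3]
grip_width: 0.0264
```

```bash
python3 -c "
from h import *
look('w16')"
```

```text
t 16.8 tcp [ 0.615   0.0964 -0.0057] F [-0.8  0.2 -0.3] w 0.0264 jawdir [ 0.995 -0.1   -0.   ] fdir [-0. -0. -1.] q [-0.55  0.68  0.41  1.85 -0.4   0.69 -0.01]
mag [[-16.4  -1.4]] cam-side axis [0.1   0.995] az 84.3
px [322. 266.] ctr [0.6144 0.0938] rel tcp: along -2.6 lat -0.3 az 174.2 28.7 84.2 14.5
px [320. 221.] ctr [0.6157 0.1153] rel tcp: along 18.9 lat -1.2 az 174.2 13.6 84.2 8.3
px [319. 124.] ctr [0.6196 0.1558] rel tcp: along 59.6 lat -1.3 az 173.6 13.7 83.6 33.0
```

View pics/w16.png

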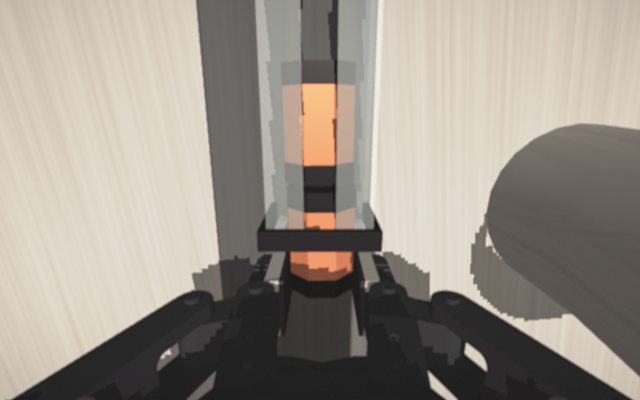

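Call:
{"fn": "send_rows", "kwargs": {"rows": "0 0 0 0 0 0;0 0 0 0 0 0;0 0 0 0 0 0;0 0 0.02 0 0 0;0 0 0.04 0 0 0;0 0 0.04 0 0 0;-0.026 0.0305 0 0 0 0.097;-0.026 0.0305 0 0 0 0.097;-0.026 0.0305 0 0 0 0.097;-0.026 0.0305 0 0 0 0.097;-0.026 0.0305 0 0 0 0.097;-0.026 0.0305 0 0 0 0.097;0 0 0 0 0 0;0 0 0 0 0 0", "grip": 0.05}}

```text
clock: 18.25
tcp_pos: [0.4586, 0.2801, 0.0944]
orientation: [-1.4, 0.846, -0.846]
contact_force: [0.4, -0.5, -0.9]
grip_width: 0.05
```

```bash
python3 -c "
from h import *
look('w17')
canisters(grab('top'),8)"
```

```text
t 18.25 tcp [0.4586 0.2801 0.0944] F [ 0.4 -0.5 -0.9] w 0.05 jawdir [0.885 0.465 0.   ] fdir [ 0.  0. -1.] q [-0.93  0.4   0.33  2.   -0.18  0.77 -0.01]
mag [[150.7 172.6]] cam-side axis [-0.465  0.885] az 117.7
px [609. 343.] ctr [0.7332 0.2803] rel tcp: along -127.4 lat 243.2 az 170.4 114.8 80.4 42.7
px [326. 185.] ctr [0.4555 0.2916] rel tcp: along 11.6 lat 2.6 az 117.7 31.3 27.7 25.7
px [345.3 238.1] area 55.5 ctr [ 0.4501 -0.12  ] e1 30.3 az 104.8 e2 24.5 az 14.8
px [221.5 234. ] area 26.0 ctr [0.4571 0.286 ] e1 14.5 az 118.7 e2 25.1 az 28.7
px [381.4 231. ] area 55.5 ctr [ 0.4751 -0.2385] e1 24.8 az 166.8 e2 29.4 az 76.8
px [278.5 187. ] area 30.0 ctr [0.6157 0.1032] e1 16.7 az 90.9 e2 26.9 az 0.9
px [262.  184.5] area 18.0 ctr [0.6232 0.1582] e1 26.7 az 90.9 e2 10.1 az 0.9
px [226.8 157.6] area 11.5 ctr [0.7124 0.2789] e1 50.6 az 98.7 e2 18.1 az 8.7
px [457.6 101.7] area 55.5 ctr [ 0.9187 -0.4992] e1 15.2 az 176.8 e2 208.0 az 86.8
px [444.  123.9] area 1780.0 ctr [ 0.8409 -0.4515] e1 160.7 az 179.6 e2 304.6 az 89.6
```

View pics/w17.png

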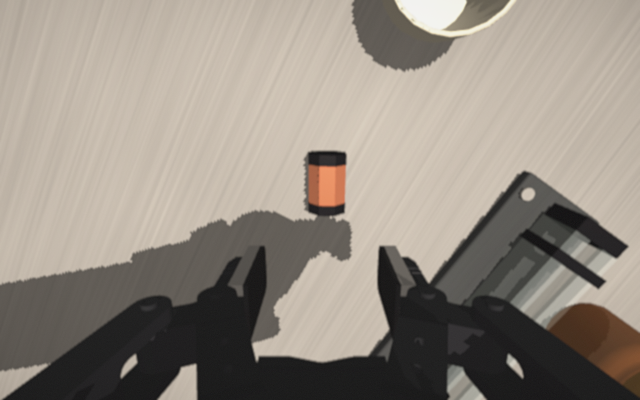

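Call:
{"fn": "send_rows", "kwargs": {"rows": "0.0028 0 -0.045 0 0 0;0 0 -0.045 0 0 0;0 0 -0.0245 0 0 0;0 0 0 0 0 0;0 0 0 0 0 0"}}

```text
clock: 18.85
tcp_pos: [0.4629, 0.2782, -0.0199]
orientation: [-1.399, 0.849, -0.85]
contact_force: [-0.1, 0.0, 0.5]
grip_width: 0.05
```

Call:
{"fn": "send_rows", "kwargs": {"rows": "0 0 0 0 0 0;0 0 0 0 0 0;0 0 0 0 0 0;0 0 0 0 0 0;0 0 0 0 0 0", "grip": 0.015}}

```text
clock: 19.35
tcp_pos: [0.4635, 0.2799, -0.0183]
orientation: [-1.396, 0.846, -0.849]
contact_force: [0.1, -1.6, 7.5]
grip_width: 0.0267
```

Call:
{"fn": "send_rows", "kwargs": {"rows": "0 0 0.01 0 0 0;0 0 0.03 0 0 0;0 0 0 0 0 0;0 0 0 0 0 0"}}

```text
clock: 19.75
tcp_pos: [0.4623, 0.2802, 0.021]
orientation: [-1.397, 0.846, -0.847]
contact_force: [-0.4, -0.4, 0.3]
grip_width: 0.0269
```

```bash
python3 -c "
from h import *
look('w18')"
```

```text
t 19.75 tcp [0.4623 0.2802 0.021 ] F [-0.4 -0.4  0.3] w 0.0269 jawdir [0.886 0.464 0.002] fdir [ 0.002  0.002 -1.   ] q [-0.89  0.52  0.29  2.03 -0.24  0.62  0.05]
mag [[151.2 168.9]] cam-side axis [-0.464  0.886] az 117.6
px [321. 241.] ctr [0.4623 0.278 ] rel tcp: along -2.0 lat -1.0 az 117.6 41.0 27.6 34.5
```

View pics/w18.png

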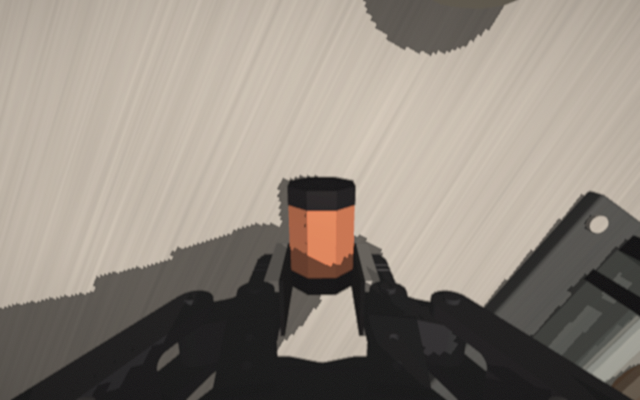

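Call:
{"fn": "send_rows", "kwargs": {"rows": "0 -0.046 0 0 0 -0.097;0 -0.046 0 0 0 -0.097;0 -0.046 0 0 0 -0.097;0.049 -0.033 0 0 0 -0.097;0.049 -0.033 0 0 0 -0.097;0.049 -0.034 0 0 0 -0.097;0 0 0 0 0 0;0 0 0 0 0 0;0 0 0 0 0 0"}}

```text
clock: 20.7
tcp_pos: [0.5841, 0.0579, 0.0188]
orientation: [-1.163, 1.284, -1.28]
contact_force: [-0.4, 0.9, -0.4]
grip_width: 0.0266
```

```bash
python3 -c "
from h import *
look('w19')"
```

```text
t 20.7 tcp [0.5841 0.0579 0.0188] F [-0.4  0.9 -0.4] w 0.0266 jawdir [ 0.995 -0.098 -0.003] fdir [-0.003  0.    -1.   ] q [-0.53  0.6   0.43  1.93 -0.38  0.69  0.04]
mag [[-57.7  25.4]] cam-side axis [0.098 0.995] az 84.3
px [321. 242.] ctr [0.5836 0.0563] rel tcp: along -1.7 lat -0.3 az 174.4 34.1 84.4 41.1
px [378. 152.] ctr [0.6153 0.1006] rel tcp: along 45.5 lat 26.9 az 174.3 28.9 84.3 18.4
px [384. 108.] ctr [0.6198 0.121 ] rel tcp: along 66.3 lat 29.3 az 174.3 12.6 84.3 4.5
px [389.  28.] ctr [0.6234 0.1546] rel tcp: along 100.1 lat 29.6 az 174.1 12.4 84.1 22.5
```

Call:
{"fn": "send_rows", "kwargs": {"rows": "0 -0.0151 0 0 0 0;0.0251 0 0 0 0 0;0 0 0 0 0 0;0 0 -0.012 0 0 0;0 0 -0.0125 0 0 0;0 0 0 0 0 0;0 0 0 0 0 0;0 0 0 0 0 0"}}

```text
clock: 21.55
tcp_pos: [0.6099, 0.042, -0.0054]
orientation: [-1.162, 1.283, -1.282]
contact_force: [-0.5, 0.8, -0.5]
grip_width: 0.0269
```

```bash
python3 -c "
from h import *
look('w20')"
```

```text
t 21.55 tcp [ 0.6099  0.042  -0.0054] F [-0.5  0.8 -0.5] w 0.0269 jawdir [ 0.995 -0.1   -0.002] fdir [-0.002 -0.    -1.   ] q [-0.47  0.67  0.41  1.87 -0.4   0.68  0.08]
mag [[-71.   -1.9]] cam-side axis [0.1   0.995] az 84.3
px [321. 242.] ctr [0.6105 0.0505] rel tcp: along 8.6 lat -0.3 az 174.3 29.1 84.3 35.1
px [320. 123.] ctr [0.6149 0.1023] rel tcp: along 60.5 lat -1.0 az 174.2 28.7 84.2 19.8
px [318.  68.] ctr [0.6165 0.1234] rel tcp: along 81.7 lat -1.6 az 174.2 13.2 84.2 3.3
```

View pics/w20.png

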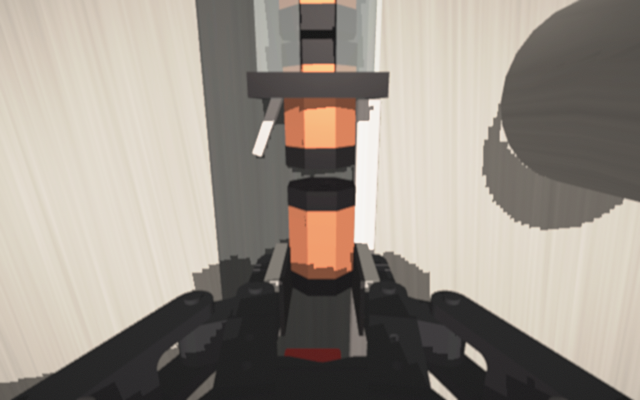

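Call:
{"fn": "send_rows", "kwargs": {"rows": "-0.001 0 0 0 0 0;0.0008 0.008 0 0 0 0;0.0008 0.008 0 0 0 0;0.0008 0.008 0 0 0 0;0.0008 0.008 0 0 0 0;0.0008 0.008 0 0 0 0;0.0008 0.008 0 0 0 0;0.0006 0.006 0 0 0 0;0 0 0 0 0 0;0 0 0 0 0 0"}}

```text
clock: 22.6
tcp_pos: [0.6153, 0.096, -0.0047]
orientation: [-1.16, 1.282, -1.282]
contact_force: [1.9, 0.0, -0.5]
grip_width: 0.0268
```

Call:
{"fn": "send_rows", "kwargs": {"rows": "0 0 0 0 0 0;0 0 0 0 0 0;0 0 0 0 0 0;0 0 0.02 0 0 0;0 0 0.04 0 0 0;0 0 0.04 0 0 0;-0.02 -0.045 0 0 0 0;-0.02 -0.045 0 0 0 0.07;-0.04 -0.03 0 0 0 0.1;-0.04 -0.03 0 0 0 0.1;-0.03 -0.04 0 0 0 0.1;0 0 0 0 0 0;0 0 0 0 0 0", "grip": 0.05}}

```text
clock: 23.9
tcp_pos: [0.465, -0.0951, 0.0957]
orientation: [-1.322, 1.011, -1.011]
contact_force: [1.1, 0.6, 0.6]
grip_width: 0.05
```

```bash
python3 -c "
from h import *
look('w21')
canisters(grab('top'),8)"
```

```text
t 23.9 tcp [ 0.465  -0.0951  0.0957] F [1.1 0.6 0.6] w 0.05 jawdir [0.965 0.263 0.001] fdir [ 0.001  0.    -1.   ] q [-0.32  0.31  0.46  2.15 -0.21  0.72  0.55]
mag [[-222.   128.6]] cam-side axis [-0.263  0.965] az 105.2
px [291. 351.] ctr [ 0.4747 -0.2283] rel tcp: along -131.0 lat -25.6 az 168.7 27.9 78.7 25.2
px [296. 223.] ctr [ 0.4509 -0.1182] rel tcp: along -18.5 lat -19.7 az 107.0 31.7 17.0 26.4
px [381.5 230.5] area 51.5 ctr [ 0.4767 -0.2388] e1 23.1 az 179.9 e2 29.6 az 89.9
px [278.5 186.5] area 26.5 ctr [0.6174 0.1033] e1 16.6 az 90.9 e2 23.5 az 0.9
px [262.  184.5] area 18.0 ctr [0.6232 0.1582] e1 26.7 az 90.9 e2 10.1 az 0.9
px [248. 183.] area 20.0 ctr [0.6276 0.2049] e1 11.0 az 171.4 e2 27.5 az 81.4
px [226.2 157.3] area 9.5 ctr [0.7133 0.2812] e1 53.7 az 94.6 e2 19.4 az 4.6
px [457.6 101.7] area 57.0 ctr [ 0.9187 -0.4992] e1 15.2 az 176.8 e2 208.0 az 86.8
px [444.  123.9] area 1811.0 ctr [ 0.8407 -0.4515] e1 160.8 az 179.5 e2 304.8 az 89.5
```

View pics/w21.png

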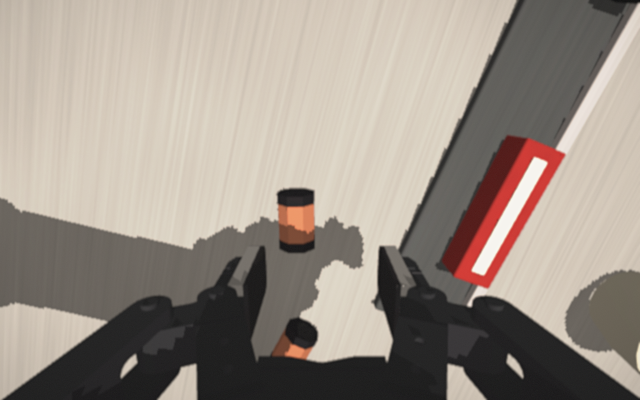

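Call:
{"fn": "send_rows", "kwargs": {"rows": "-0.011 -0.0346 0 0 0 0.028;0 0 -0.03 0 0 0;0 0 -0.03 0 0 0;0 0 0 0 0 0;0 0 0 0 0 0"}}

```text
clock: 24.5
tcp_pos: [0.4548, -0.1279, 0.0353]
orientation: [-1.337, 0.987, -0.985]
contact_force: [-0.2, -0.4, -0.0]
grip_width: 0.0498
```

```bash
python3 -c "
from h import *
look('w22')"
```

```text
t 24.5 tcp [ 0.4548 -0.1279  0.0353] F [-0.2 -0.4 -0. ] w 0.0498 jawdir [ 0.956  0.295 -0.001] fdir [-0.001 -0.    -1.   ] q [-0.19  0.42  0.41  2.18 -0.3   0.59  0.73]
mag [[-255.6  135.4]] cam-side axis [-0.295  0.956] az 107.2
px [320. 212.] ctr [ 0.4503 -0.1189] rel tcp: along 9.9 lat -1.7 az 106.0 32.1 16.0 25.7
```

Call:
{"fn": "send_rows", "kwargs": {"rows": "-0.001 -0.0023 -0.03 0 0 -0.015;0 0 -0.0255 0 0 0;0 0 0 0 0 0;0 0 0 0 0 0"}}

```text
clock: 24.95
tcp_pos: [0.4543, -0.1309, -0.0191]
orientation: [-1.329, 0.997, -0.999]
contact_force: [0.7, -0.2, 0.2]
grip_width: 0.05
```

Call:
{"fn": "send_rows", "kwargs": {"rows": "0 0 0 0 0 0;0 0 0 0 0 0;0 0 0 0 0 0;0 0 0 0 0 0;0 0 0 0 0 0", "grip": 0.015}}

```text
clock: 25.45
tcp_pos: [0.4548, -0.131, -0.0185]
orientation: [-1.328, 0.996, -1.0]
contact_force: [-1.0, -0.0, 7.0]
grip_width: 0.0269
```

Call:
{"fn": "send_rows", "kwargs": {"rows": "0 0 0.01 0 0 0;0 0 0.03 0 0 0;0 0 0 0 0 0;0 0 0 0 0 0"}}

```text
clock: 25.85
tcp_pos: [0.4543, -0.1308, 0.021]
orientation: [-1.328, 0.996, -1.0]
contact_force: [0.1, 0.3, -0.6]
grip_width: 0.0265
```

```bash
python3 -c "
from h import *
look('w23')"
```

```text
t 25.85 tcp [ 0.4543 -0.1308  0.021 ] F [ 0.1  0.3 -0.6] w 0.0265 jawdir [0.96  0.28  0.003] fdir [ 0.003  0.    -1.   ] q [-0.18  0.45  0.4   2.19 -0.33  0.55  0.75]
mag [[-258.5  135.7]] cam-side axis [-0.28  0.96] az 106.2
px [322. 244.] ctr [ 0.4545 -0.1345] rel tcp: along -3.6 lat -0.8 az 106.1 41.8 16.1 34.6
```

View pics/w23.png

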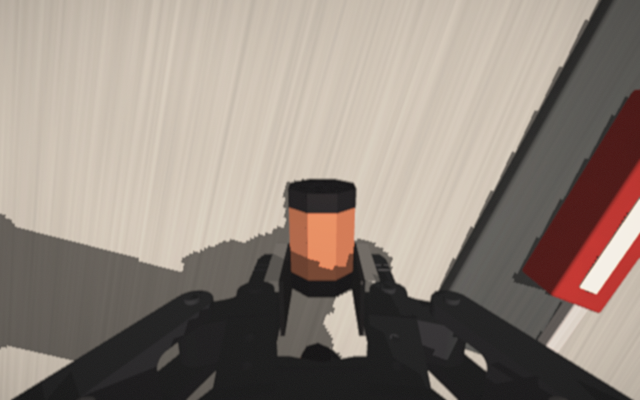

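Call:
{"fn": "send_rows", "kwargs": {"rows": "0 0.043 0 0 0 -0.096;0 0.043 0 0 0 -0.096;0 0.043 0 0 0 -0.096;0 0.043 0 0 0 -0.095;0.039 0 0 0 0 0;0.039 0 0 0 0 0;0.039 0 0 0 0 0;0.0375 0 0 0 0 0;0 0 0 0 0 0;0 0 0 0 0 0;0 0 0 0 0 0"}}

```text
clock: 27.0
tcp_pos: [0.6058, 0.0408, 0.0189]
orientation: [-1.162, 1.285, -1.282]
contact_force: [0.2, 0.1, -0.8]
grip_width: 0.0267
```

```bash
python3 -c "
from h import *
look('w24')"
```

```text
t 27.0 tcp [0.6058 0.0408 0.0189] F [ 0.2  0.1 -0.8] w 0.0267 jawdir [ 0.995 -0.1   -0.003] fdir [-0.003 -0.    -1.   ] q [-0.53  0.64  0.5   1.88 -0.44  0.73  0.12]
mag [[-72.6   2.1]] cam-side axis [0.1   0.995] az 84.2
px [322. 244.] ctr [0.6052 0.038 ] rel tcp: along -2.8 lat -0.3 az 174.2 34.1 84.2 41.3
px [330. 116.] ctr [0.6155 0.1026] rel tcp: along 62.5 lat 3.4 az 174.2 28.4 84.2 19.2
px [328.  70.] ctr [0.6169 0.1233] rel tcp: along 83.2 lat 2.7 az 174.2 12.8 84.2 3.8
```

View pics/w24.png

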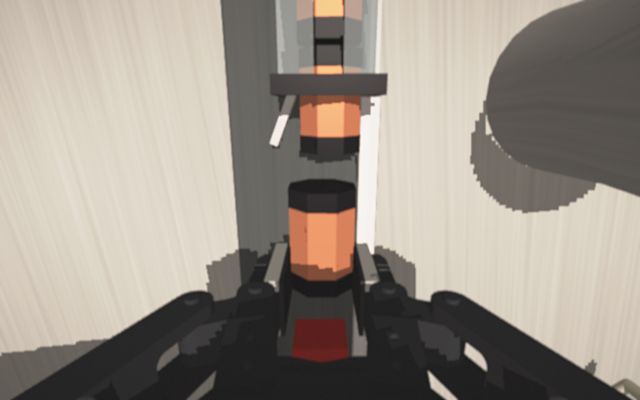

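Call:
{"fn": "send_rows", "kwargs": {"rows": "0 0 -0.012 0 0 0;0 0 -0.0125 0 0 0;0 0 0 0 0 0;0 0 0 0 0 0;0 0 0 0 0 0"}}

```text
clock: 27.55
tcp_pos: [0.6075, 0.041, -0.0049]
orientation: [-1.161, 1.283, -1.282]
contact_force: [-0.4, -0.2, -0.8]
grip_width: 0.0267
```

```bash
python3 -c "
from h import *
look('w25')"
```

```text
t 27.55 tcp [ 0.6075  0.041  -0.0049] F [-0.4 -0.2 -0.8] w 0.0267 jawdir [ 0.995 -0.1   -0.001] fdir [-0.001 -0.    -1.   ] q [-0.51  0.68  0.47  1.88 -0.47  0.69  0.13]
mag [[-72.2   0.4]] cam-side axis [0.1   0.995] az 84.3
px [322. 244.] ctr [0.608  0.0478] rel tcp: along 6.8 lat -0.2 az 174.2 29.4 84.2 35.4
px [326. 118.] ctr [0.6156 0.1028] rel tcp: along 62.3 lat 1.8 az 174.2 28.7 84.2 19.3
px [324.  64.] ctr [0.6166 0.1237] rel tcp: along 83.2 lat 0.8 az 174.2 13.2 84.2 3.3
```

Call:
{"fn": "send_rows", "kwargs": {"rows": "0.0013 0 -0.0005 0 0 0;0.0008 0.008 0 0 0 0;0.0008 0.008 0 0 0 0;0.0008 0.008 0 0 0 0;0.0008 0.008 0 0 0 0;0.0008 0.008 0 0 0 0;0.0008 0.008 0 0 0 0;0.0008 0.008 0 0 0 0;0 0 0 0 0 0;0 0 0 0 0 0"}}

```text
clock: 28.6
tcp_pos: [0.6147, 0.0974, -0.0053]
orientation: [-1.161, 1.282, -1.282]
contact_force: [-0.3, -0.5, 0.8]
grip_width: 0.0265
```

```bash
python3 -c "
from h import *
look('w26')"
```

```text
t 28.6 tcp [ 0.6147  0.0974 -0.0053] F [-0.3 -0.5  0.8] w 0.0265 jawdir [ 0.995 -0.099 -0.   ] fdir [-0.  0. -1.] q [-0.6   0.7   0.48  1.85 -0.47  0.71  0.05]
mag [[-15.4  -1. ]] cam-side axis [0.099 0.995] az 84.3
px [322. 267.] ctr [0.614  0.0939] rel tcp: along -3.6 lat -0.4 az 174.3 28.7 84.3 14.1
px [320. 222.] ctr [0.6157 0.1154] rel tcp: along 18.0 lat -0.7 az 174.3 13.7 84.3 8.8
px [320. 126.] ctr [0.6198 0.1564] rel tcp: along 59.2 lat -0.7 az 173.7 13.4 83.7 33.1
px [320.  18.] ctr [0.6238 0.196 ] rel tcp: along 99.0 lat -0.8 az 174.3 13.5 84.3 12.2
```

View pics/w26.png

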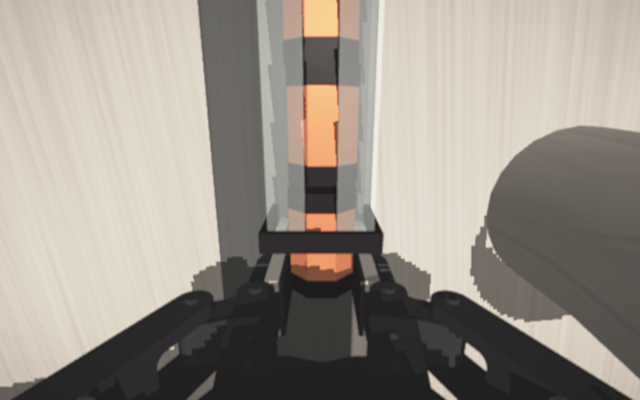

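Call:
{"fn": "send_rows", "kwargs": {"rows": "0 0 0 0 0 0;0 0 0 0 0 0;0 0 0 0 0 0;0 0 0.02 0 0 0;0 0 0.04 0 0 0;0 0 0.04 0 0 0;-0.018 -0.0436 0 0 0 0;-0.018 -0.0436 0 0 0 0;-0.018 -0.0436 0 0 0 0;-0.018 -0.0436 0 0 0 -0.02;-0.018 -0.0436 0 0 0 -0.02;-0.018 -0.0436 0 0 0 -0.02;-0.018 -0.0436 0 0 0 -0.02;-0.016 -0.0436 0 0 0 -0.02;0 0 0 0 0 0;0 0 0 0 0 0;0 0 0 0 0 0", "grip": 0.05}}

```text
clock: 30.35
tcp_pos: [0.4733, -0.2506, 0.0947]
orientation: [-1.108, 1.354, -1.353]
contact_force: [0.1, 0.4, 1.0]
grip_width: 0.0502
```

```bash
python3 -c "
from h import *
look('w27')
canisters(grab('top'),8)"
```

```text
t 30.35 tcp [ 0.4733 -0.2506  0.0947] F [0.1 0.4 1. ] w 0.0502 jawdir [ 0.98  -0.197 -0.   ] fdir [ 0.     0.001 -1.   ] q [-0.13  0.45  0.64  2.02 -0.37  0.79  0.53]
mag [[-375.8  104.8]] cam-side axis [0.197 0.98 ] az 78.6
px [509. 294.] ctr [ 0.6051 -0.357 ] rel tcp: along -78.3 lat 150.3 az 141.7 30.4 51.7 15.3
px [455. 249.] ctr [ 0.5652 -0.3091] rel tcp: along -39.2 lat 101.7 az 105.2 22.8 15.2 22.0
px [322. 181.] ctr [ 0.476  -0.2366] rel tcp: along 14.2 lat -0.1 az 169.4 25.2 79.4 31.4
px [380.7 230.7] area 46.5 ctr [ 0.4759 -0.2362] e1 25.8 az 169.6 e2 25.8 az 79.6
px [278.5 187. ] area 34.0 ctr [0.6157 0.1032] e1 16.6 az 91.4 e2 26.9 az 1.4
px [263.  184.5] area 16.5 ctr [0.6233 0.1549] e1 26.7 az 90.9 e2 10.1 az 0.9
px [248.  182.5] area 18.5 ctr [0.6292 0.205 ] e1 26.8 az 90.9 e2 10.1 az 0.9
px [234.  181.5] area 18.5 ctr [0.6319 0.2516] e1 26.8 az 90.9 e2 10.1 az 0.9
px [227.5 157.3] area 11.5 ctr [0.7134 0.2766] e1 54.4 az 101.8 e2 19.8 az 11.8
px [457.6 101.7] area 58.0 ctr [ 0.9188 -0.4992] e1 15.4 az 176.8 e2 208.0 az 86.8
px [444.  123.8] area 1804.0 ctr [ 0.8411 -0.4516] e1 160.7 az 179.7 e2 304.7 az 89.7
```

View pics/w27.png

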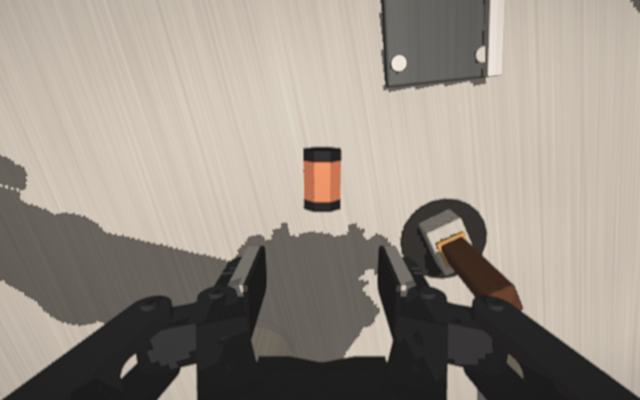

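Call:
{"fn": "send_rows", "kwargs": {"rows": "0.0004 0.002 -0.045 0 0 0.01;0 0 -0.045 0 0 0;0 0 -0.0242 0 0 0;0 0 0 0 0 0;0 0 0 0 0 0"}}

```text
clock: 30.95
tcp_pos: [0.4736, -0.2492, -0.0191]
orientation: [-1.114, 1.347, -1.347]
contact_force: [0.3, -0.0, 0.3]
grip_width: 0.0503
```

Call:
{"fn": "send_rows", "kwargs": {"rows": "0 0 0 0 0 0;0 0 0 0 0 0;0 0 0 0 0 0;0 0 0 0 0 0;0 0 0 0 0 0", "grip": 0.015}}

```text
clock: 31.45
tcp_pos: [0.4747, -0.2501, -0.0176]
orientation: [-1.111, 1.345, -1.349]
contact_force: [-0.8, 1.3, 6.9]
grip_width: 0.0267
```

Call:
{"fn": "send_rows", "kwargs": {"rows": "0 0 0.01 0 0 0;0 0 0.03 0 0 0;0 0 0 0 0 0;0 0 0 0 0 0"}}

```text
clock: 31.85
tcp_pos: [0.474, -0.2498, 0.0218]
orientation: [-1.112, 1.346, -1.349]
contact_force: [-0.6, 0.0, -0.5]
grip_width: 0.0269
```

```bash
python3 -c "
from h import *
look('w28')"
```

```text
t 31.85 tcp [ 0.474  -0.2498  0.0218] F [-0.6  0.  -0.5] w 0.0269 jawdir [ 0.982 -0.189  0.002] fdir [ 0.002 -0.001 -1.   ] q [-0.05  0.56  0.55  2.06 -0.48  0.65  0.62]
mag [[-374.9  104.1]] cam-side axis [0.189 0.982] az 79.1
px [498. 295.] ctr [ 0.564  -0.3025] rel tcp: along -34.8 lat 98.3 az 97.3 9.9 7.3 23.1
px [321. 240.] ctr [ 0.473  -0.2522] rel tcp: along -2.6 lat -0.5 az 170.0 34.2 80.0 41.6
```

View pics/w28.png

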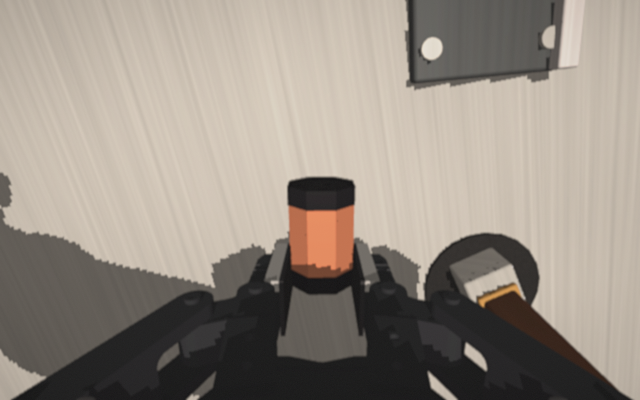

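Call:
{"fn": "send_rows", "kwargs": {"rows": "0 0.0416 0 0 0 0.013;0 0.0416 0 0 0 0.013;0 0.0416 0 0 0 0.013;0 0.0416 0 0 0 0.013;0 0.0416 0 0 0 0.013;0 0.0416 0 0 0 0.013;0 0.0414 0 0 0 0.012;0.045 0 0 0 0 0;0.045 0 0 0 0 0;0.0455 0 0 0 0 0;0 0 0 0 0 0;0 0 0 0 0 0;0 0 0 0 0 0"}}

```text
clock: 33.2
tcp_pos: [0.6067, 0.0409, 0.0197]
orientation: [-1.162, 1.285, -1.282]
contact_force: [-0.3, 0.1, -0.1]
grip_width: 0.0262
```

```bash
python3 -c "
from h import *
look('w29')"
```

```text
t 33.2 tcp [0.6067 0.0409 0.0197] F [-0.3  0.1 -0.1] w 0.0262 jawdir [ 0.995 -0.1   -0.003] fdir [-0.003 -0.    -1.   ] q [-0.56  0.66  0.54  1.88 -0.48  0.74  0.15]
mag [[-72.4   1.2]] cam-side axis [0.1   0.995] az 84.2
px [321. 240.] ctr [0.606  0.0394] rel tcp: along -1.6 lat -0.6 az 175.2 33.8 85.2 41.1
px [327. 119.] ctr [0.6152 0.1015] rel tcp: along 61.1 lat 2.3 az 174.2 28.4 84.2 21.3
px [326.  16.] ctr [0.619  0.1455] rel tcp: along 105.3 lat 1.7 az 175.1 13.2 85.1 12.7
```

View pics/w29.png

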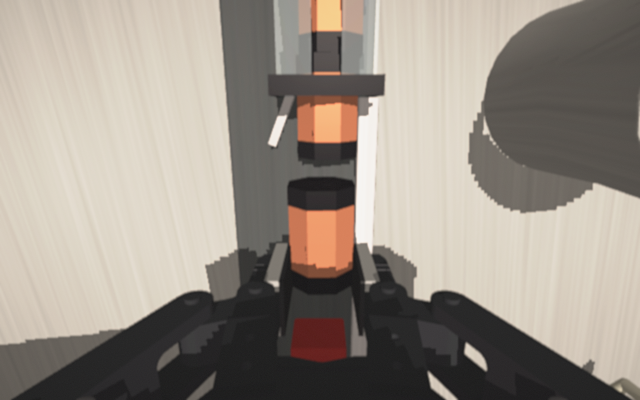

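Call:
{"fn": "send_rows", "kwargs": {"rows": "0 0 -0.012 0 0 0;0 0 -0.013 0 0 0;0 0 0 0 0 0;0 0 0 0 0 0;0 0 0 0 0 0"}}

```text
clock: 33.75
tcp_pos: [0.6081, 0.0412, -0.005]
orientation: [-1.161, 1.283, -1.282]
contact_force: [0.4, -0.3, -1.6]
grip_width: 0.0268
```

```bash
python3 -c "
from h import *
look('w30')"
```

```text
t 33.75 tcp [ 0.6081  0.0412 -0.005 ] F [ 0.4 -0.3 -1.6] w 0.0268 jawdir [ 0.995 -0.1   -0.001] fdir [-0.001 -0.    -1.   ] q [-0.54  0.69  0.51  1.88 -0.51  0.7   0.17]
mag [[-71.9  -0.1]] cam-side axis [0.1   0.995] az 84.3
px [321. 242.] ctr [0.6086 0.0496] rel tcp: along 8.4 lat -0.3 az 174.3 29.2 84.3 35.2
px [324. 123.] ctr [0.6151 0.1013] rel tcp: along 60.4 lat 1.0 az 174.2 28.7 84.2 22.2
px [323.   9.] ctr [0.6186 0.1428] rel tcp: along 102.1 lat 0.4 az 174.2 13.4 84.2 6.0
```

Call:
{"fn": "send_rows", "kwargs": {"rows": "0.0009 0 0.0005 0 0 0;0.0008 0.008 0 0 0 0;0.0008 0.008 0 0 0 0;0.0008 0.008 0 0 0 0;0.0008 0.008 0 0 0 0;0.0008 0.008 0 0 0 0;0.0008 0.008 0 0 0 0;0.0008 0.008 0 0 0 0;0 0 0 0 0 0;0 0 0 0 0 0"}}

```text
clock: 34.8
tcp_pos: [0.6151, 0.0977, -0.004]
orientation: [-1.16, 1.282, -1.282]
contact_force: [-0.1, -0.6, -0.1]
grip_width: 0.0266
```

```bash
python3 -c "
from h import *
look('w31')"
```

```text
t 34.8 tcp [ 0.6151  0.0977 -0.004 ] F [-0.1 -0.6 -0.1] w 0.0266 jawdir [ 0.995 -0.099 -0.   ] fdir [-0.  0. -1.] q [-0.63  0.71  0.52  1.85 -0.51  0.72  0.08]
mag [[-15.   -1.4]] cam-side axis [0.099 0.995] az 84.3
px [322. 265.] ctr [0.6144 0.0946] rel tcp: along -3.2 lat -0.4 az 174.3 28.8 84.3 13.1
px [320. 220.] ctr [0.6159 0.1162] rel tcp: along 18.5 lat -1.0 az 174.3 13.4 84.3 9.8
px [320. 123.] ctr [0.6199 0.1577] rel tcp: along 60.1 lat -1.1 az 173.5 13.5 83.5 32.9
px [319.  18.] ctr [0.6238 0.1967] rel tcp: along 99.3 lat -1.1 az 175.0 13.5 85.0 12.3
```

View pics/w31.png

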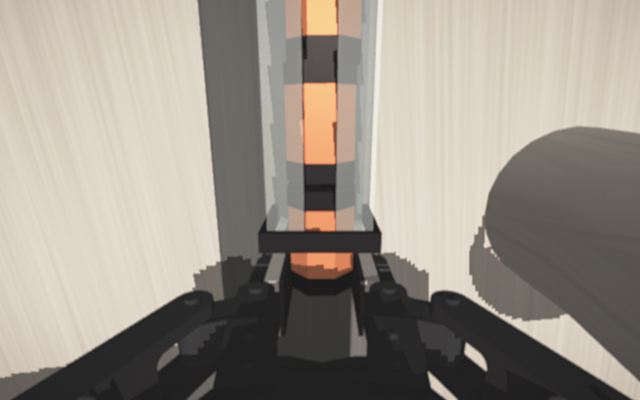

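Call:
{"fn": "send_rows", "kwargs": {"rows": "0 0 0 0 0 0;0 0 0 0 0 0;0 0 0 0 0 0;0 0 0.02 0 0 0;0 0 0.04 0 0 0;-0.0035 -0.035 0 0 0 0;0 0 0 0 0 0;0 0 0 0 0 0", "grip": 0.05}}

```text
clock: 35.65
tcp_pos: [0.6114, 0.061, 0.0563]
orientation: [-1.159, 1.284, -1.284]
contact_force: [0.2, 0.1, 0.5]
grip_width: 0.0505
```

Call:
{"fn": "send_rows", "kwargs": {"rows": "0 0 0 0 0 0;0 0 0 0 0 0;0 0 0 0 0 0;0 0 -0.03 0 0 0;0 0 -0.031 0 0 0;0 0 0 0 0 0;0 0 0 0 0 0;0 0 0 0 0 0", "grip": 0.0}}

```text
clock: 36.45
tcp_pos: [0.6129, 0.0622, -0.0035]
orientation: [-1.158, 1.281, -1.283]
contact_force: [1.1, -0.5, -0.4]
grip_width: 0.0003
```

```bash
python3 -c "
from h import *
look('w32')"
```

```text
t 36.45 tcp [ 0.6129  0.0622 -0.0035] F [ 1.1 -0.5 -0.4] w 0.0003 jawdir [ 0.995 -0.1    0.002] fdir [ 0.002  0.    -1.   ] q [-0.58  0.7   0.52  1.87 -0.51  0.71  0.14]
mag [[-50.6  -2.7]] cam-side axis [0.1   0.995] az 84.3
px [318. 178.] ctr [0.6149 0.0999] rel tcp: along 37.7 lat -1.8 az 174.2 28.3 84.2 16.2
px [316. 127.] ctr [0.6161 0.1212] rel tcp: along 59.0 lat -2.7 az 174.7 13.2 84.7 7.2
px [316.  32.] ctr [0.6196 0.1564] rel tcp: along 94.4 lat -2.7 az 173.4 13.3 83.4 22.5
```

View pics/w32.png

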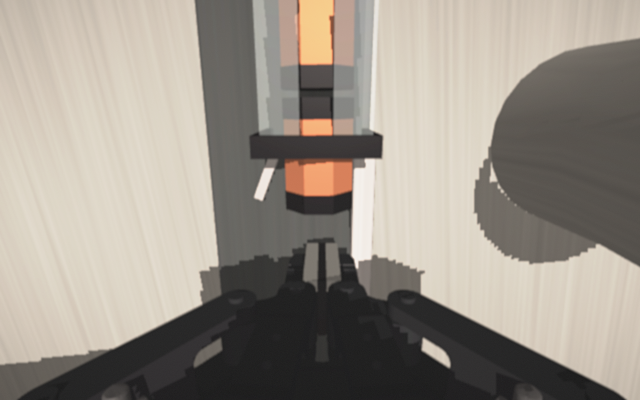

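Call:
{"fn": "send_rows", "kwargs": {"rows": "-0.002 0 -0.001 0 0 0;0.0008 0.008 0 0 0 0;0.0008 0.008 0 0 0 0;0.0006 0.006 0 0 0 0;0.0006 0.006 0 0 0 0;0.0004 0.004 0 0 0 0;0 0 0 0 0 0;0 0 0 0 0 0"}}

```text
clock: 37.3
tcp_pos: [0.6127, 0.0946, -0.006]
orientation: [-1.16, 1.283, -1.282]
contact_force: [-0.8, 1.3, -1.4]
grip_width: 0.0
```

```bash
python3 -c "
from h import *
look('w33')"
```

```text
t 37.3 tcp [ 0.6127  0.0946 -0.006 ] F [-0.8  1.3 -1.4] w 0.0 jawdir [ 0.995 -0.1   -0.   ] fdir [-0.  0. -1.] q [-0.63  0.71  0.52  1.86 -0.52  0.71  0.09]
mag [[-18.4   0.6]] cam-side axis [0.1   0.995] az 84.3
px [325. 192.] ctr [0.617 0.126] rel tcp: along 31.7 lat 1.1 az 173.9 13.5 83.9 29.1
px [326.  72.] ctr [0.6218 0.1734] rel tcp: along 79.3 lat 1.1 az 174.2 13.6 84.2 32.4
```

View pics/w33.png

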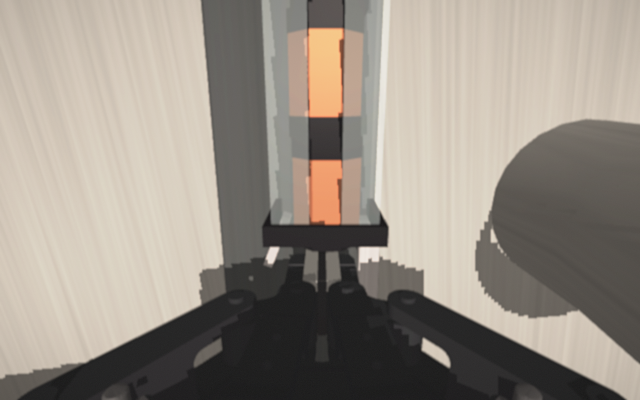

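Call:
{"fn": "send_rows", "kwargs": {"rows": "0.0003 0.003 0 0 0 0;0.0002 0.002 0 0 0 0;0 0 0 0 0 0;0 0 0 0 0 0"}}

```text
clock: 37.75
tcp_pos: [0.6133, 0.0995, -0.0059]
orientation: [-1.16, 1.283, -1.282]
contact_force: [-0.5, 0.1, -0.2]
grip_width: -0.0002
```

Call:
{"fn": "send_rows", "kwargs": {"rows": "-0.001 -0.01 0 0 0 0;0 0 0.02 0 0 0;0 0 0.04 0 0 0;-0.0035 -0.035 0.03 0 0 0;-0.0035 -0.035 0.02 0 0 0;0 0 0 0 0 0;0 0 0 0 0 0", "grip": 0.05}}

```text
clock: 38.45
tcp_pos: [0.6054, 0.0175, 0.1048]
orientation: [-1.157, 1.284, -1.285]
contact_force: [-0.3, 0.8, -0.2]
grip_width: 0.05
```

```bash
python3 -c "
from h import *
f=look('w34')
print(mag(ray(f,[(318,204)],.04)))"
```

```text
t 38.45 tcp [0.6054 0.0175 0.1048] F [-0.3  0.8 -0.2] w 0.05 jawdir [ 0.995 -0.103  0.001] fdir [ 0.001  0.    -1.   ] q [-0.59  0.54  0.63  1.85 -0.4   0.88  0.13]
mag [[-95.8   0.2]] cam-side axis [0.103 0.995] az 84.1
px [322.  23.] ctr [0.6179 0.1365] rel tcp: along 119.6 lat 0.2 az 174.1 12.2 84.1 26.0
[[-97.55335261   2.98778207]]
```

View pics/w34.png

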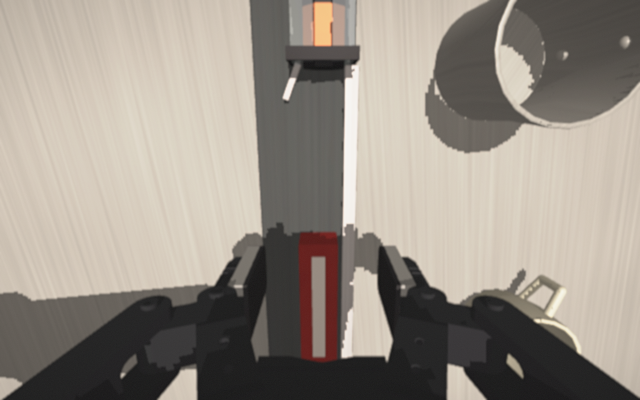

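Call:
{"fn": "send_rows", "kwargs": {"rows": "-0.005 -0.03 0.02 0 0 0;-0.005 -0.04 0.02 0 0 0;-0.005 -0.043 0.015 0 0 0;-0.005 -0.043 0 0 0 0;-0.005 -0.043 0 0 0 0;-0.005 -0.043 0 0 0 0;-0.005 -0.043 0 0 0 0;-0.005 -0.043 0 0 0 0;0 0 0 0 0 0;0 0 0 0 0 0;0 0 0 0 0 0"}}

```text
clock: 39.6
tcp_pos: [0.566, -0.3063, 0.158]
orientation: [-1.161, 1.282, -1.279]
contact_force: [0.2, 0.7, 0.3]
grip_width: 0.0498
```

```bash
python3 -c "
from h import *
f=look('w35')"
```

```text
t 39.6 tcp [ 0.566  -0.3063  0.158 ] F [0.2 0.7 0.3] w 0.0498 jawdir [ 0.995 -0.097 -0.001] fdir [-0.001  0.002 -1.   ] q [-0.07  0.55  0.68  1.71 -0.39  1.03  0.64]
mag [[-422.     6.9]] cam-side axis [0.097 0.995] az 84.4
px [318. 205.] ctr [ 0.5605 -0.328 ] rel tcp: along -22.1 lat -3.4 az 105.8 22.8 15.8 23.4
px [319. 183.] ctr [ 0.5634 -0.3075] rel tcp: along -1.4 lat -2.5 az 105.2 21.2 15.2 21.7
px [576. 244.] ctr [ 0.8077 -0.403 ] rel tcp: along -72.7 lat 250.0 az 90.1 210.9 0.1 124.2
```

View pics/w35.png

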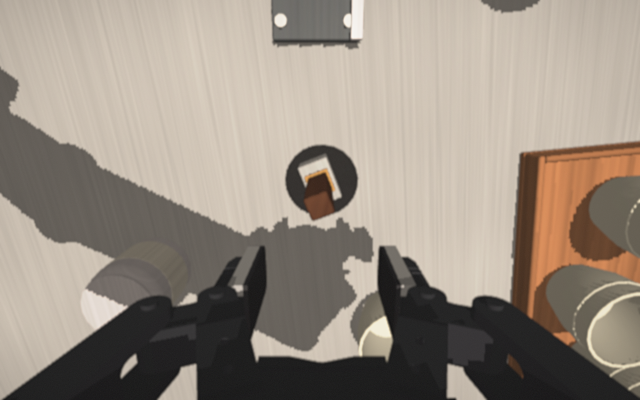

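```bash
python3 - <<'E'
from h import *
f=grab("wrist")
b=cv2.resize(f["pixels"][130:235,265:375],None,fx=5.5,fy=5.5,interpolation=cv2.INTER_CUBIC); cv2.imwrite("pics/w35c.png",b[:,:,::-1])
E
```

```text
(no output)
```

View pics/w35c.png

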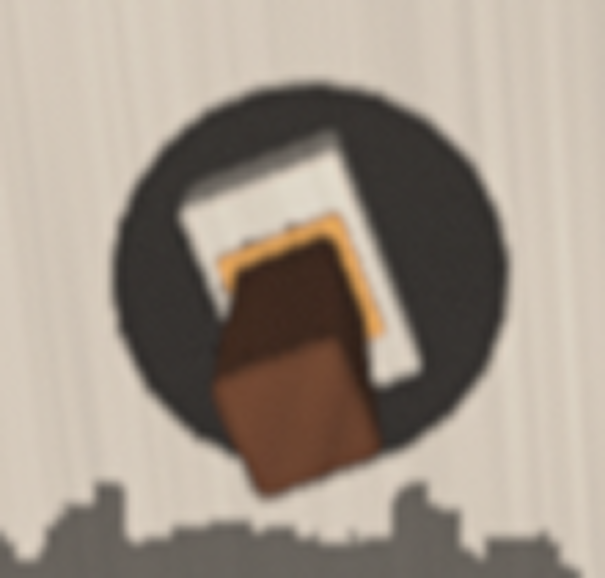

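```bash
python3 - <<'E'
from h import *
f=grab("wrist")
L=lambda ps:[(265+x/5.5,130+y/5.5) for x,y in ps]
F=ray(f,L([(182,212),(335,150),(422,370)]),.028)[:,:2]
e=F[2]-F[1]; s=F[1]-F[0]; print("foot long",np.linalg.norm(e),np.degrees(np.arctan2(*e[::-1]))%180,"short",np.linalg.norm(s),np.degrees(np.arctan2(*s[::-1]))%180,"ctr",(F[0]+F[2])/2)
H=ray(f,L([(215,385),(335,340),(380,450),(265,495)]),.104)[:,:2]
print("handle top ctr",H.mean(0),[np.linalg.norm(H[i]-H[i-1]) for i in range(4)],np.degrees(np.arctan2(*(H[3]-H[0])[::-1]))%180)
print("mat",ray(f,L([(311,270)]),.004), ray(f,L([(113,270),(508,270),(311,82),(311,460)]),.004))
E
```

```text
foot long 0.03980043473656089 106.10991828281878 short 0.027007940524321917 16.570113037920645 ctr [ 0.56445301 -0.30718691]
handle top ctr [ 0.56431561 -0.3062042 ] [np.float64(0.0158840441574065), np.float64(0.01618111860850513), np.float64(0.01553767634419462), np.float64(0.01585979350615574)] 107.38258876306895
mat [[ 0.56554402 -0.30876431  0.004     ]] [[ 0.53042457 -0.30533766  0.004     ]
 [ 0.60047897 -0.31217295  0.004     ]
 [ 0.56878017 -0.27565179  0.004     ]
 [ 0.56208447 -0.34416277  0.004     ]]
```

```bash
python3 - <<'E'
from h import *
f=grab("side"); o=st(); p=np.array(o["tcp_pos"])
for d in (0,.03,.05,.06,.073,.083,.1): print(d,np.round(proj(f,p+[0,0,d])[0]))
q=proj(f,p+[0,0,.06])[0].astype(int)
c=f["pixels"][q[1]-60:q[1]+50,q[0]-60:q[0]+70]
b=np.clip(cv2.resize(c,None,fx=5,fy=5,interpolation=cv2.INTER_CUBIC)*1.8,0,255).astype(np.uint8)
for d in (0,.03,.073,.103): 
    u=(proj(f,p+[0,0,d])[0]-[q[0]-60,q[1]-60])*5; cv2.circle(b,tuple(u.astype(int)),4,(0,255,0),-1)
cv2.imwrite("pics/s35.png",b[:,:,::-1])
E
```

```text
t 39.8 tcp [ 0.5661 -0.3069  0.1589] F [ 0.1 -0.3  0. ] w 0.0502 jawdir [ 0.995 -0.097 -0.   ] fdir [-0.     0.001 -1.   ] q [-0.07  0.54  0.68  1.71 -0.39  1.03  0.64]
0 [343. 269.]
0.03 [343. 259.]
0.05 [344. 253.]
0.06 [344. 249.]
0.073 [344. 245.]
0.083 [345. 241.]
0.1 [345. 235.]
```

View pics/s35.png

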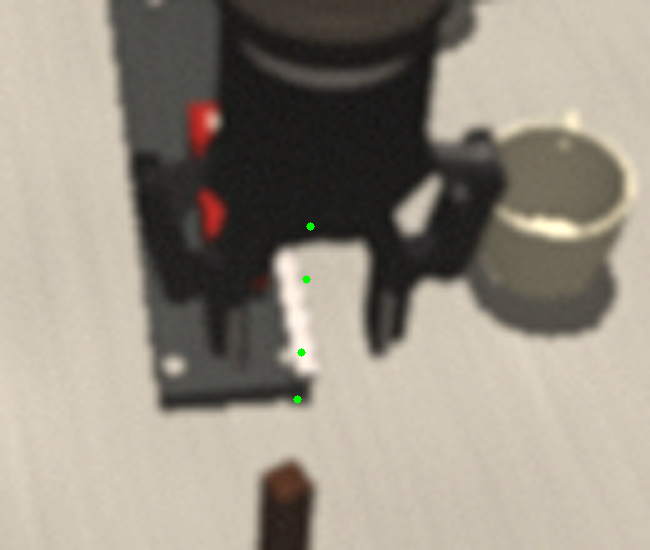

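Call:
{"fn": "send_rows", "kwargs": {"rows": "-0.0016 0 0 0 0 0.128;0 0 0 0 0 0.128;0 0 0 0 0 0.128;0 0 0 0 0 0;0 0 0 0 0 0;0 0 0 0 0 0"}}

```text
clock: 40.4
tcp_pos: [0.5639, -0.3084, 0.1591]
orientation: [-1.329, 0.999, -0.999]
contact_force: [0.3, 0.5, 0.8]
grip_width: 0.0502
```

```bash
python3 - <<'E'
from h import *
f=look()
b=cv2.resize(f["pixels"][110:310,220:420],None,fx=3,fy=3,interpolation=cv2.INTER_CUBIC); cv2.imwrite("pics/w36c.png",b[:,:,::-1])
p=np.array(r.get_obs()["tcp_pos"])
print(proj(f,[[p[0],p[1],.104],[p[0],p[1],.028]]))
E
```

```text
t 40.4 tcp [ 0.5639 -0.3084  0.1591] F [0.3 0.5 0.8] w 0.0502 jawdir [ 0.961  0.278 -0.   ] fdir [-0.  0. -1.] q [-0.01  0.52  0.58  1.71 -0.33  1.01  0.97]
mag [[-424.2    8.8]] cam-side axis [-0.278  0.961] az 106.2
px [466. 382.] ctr [ 0.7803 -0.4817] rel tcp: along -226.7 lat 159.7 az 106.1 44.5 16.1 46.1
px [559. 281.] ctr [ 0.8196 -0.3494] rel tcp: along -110.5 lat 234.2 az 179.8 152.1 89.8 102.1
px [323. 202.] ctr [ 0.5698 -0.3269] rel tcp: along -19.4 lat 0.5 az 106.1 22.3 16.1 22.5
[[322.58926456 205.84235102]
 [322.38202375 181.87837852]]
```

View pics/w36c.png

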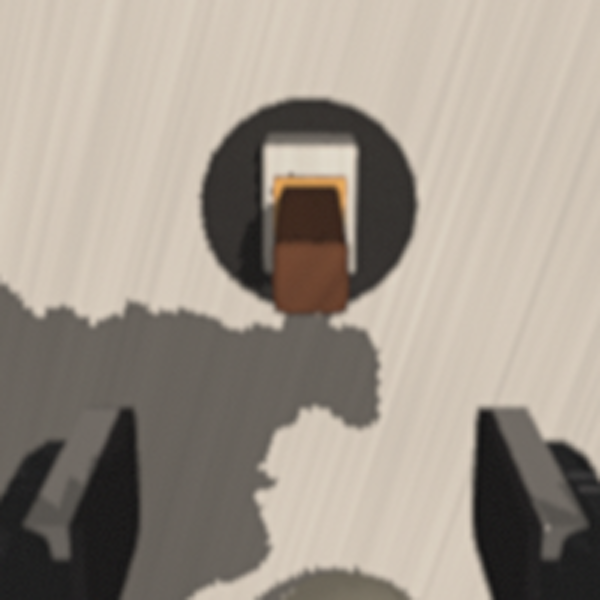

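Call:
{"fn": "send_rows", "kwargs": {"rows": "0 0.0015 -0.03 0 0 0;0 0 -0.03 0 0 0;0 0 -0.03 0 0 0;0 0 -0.03 0 0 0;0 0 -0.0196 0 0 0;0 0 0 0 0 0;0 0 0 0 0 0"}}

```text
clock: 41.15
tcp_pos: [0.5639, -0.3075, 0.0198]
orientation: [-1.33, 0.998, -0.998]
contact_force: [1.6, -1.8, 1.1]
grip_width: 0.0501
```

Call:
{"fn": "send_rows", "kwargs": {"rows": "0 0 0 0 0 0;0 0 0 0 0 0;0 0 0 0 0 0;0 0 0 0 0 0;0 0 0 0 0 0;0 0 0 0 0 0", "grip": 0.005, "grip_force": 100}}

```text
clock: 41.75
tcp_pos: [0.5649, -0.3078, 0.0211]
orientation: [-1.329, 0.995, -1.0]
contact_force: [0.2, 0.6, 5.8]
grip_width: 0.0169
```

```bash
python3 - <<'E'
from h import *
f=look("w37")
E
```

```text
t 41.75 tcp [ 0.5649 -0.3078  0.0211] F [0.2 0.6 5.8] w 0.0169 jawdir [0.96  0.28  0.002] fdir [ 0.003 -0.001 -1.   ] q [ 0.06  0.68  0.49  1.79 -0.44  0.77  1.05]
mag [[-423.5    7.8]] cam-side axis [-0.28  0.96] az 106.3
px [628. 346.] ctr [ 0.7457 -0.3315] rel tcp: along -73.4 lat 166.9 az 120.6 77.7 30.6 36.9
px [321. 230.] ctr [ 0.5627 -0.3036] rel tcp: along 4.6 lat -0.9 az 106.2 12.3 16.2 22.1
```

View pics/w37.png

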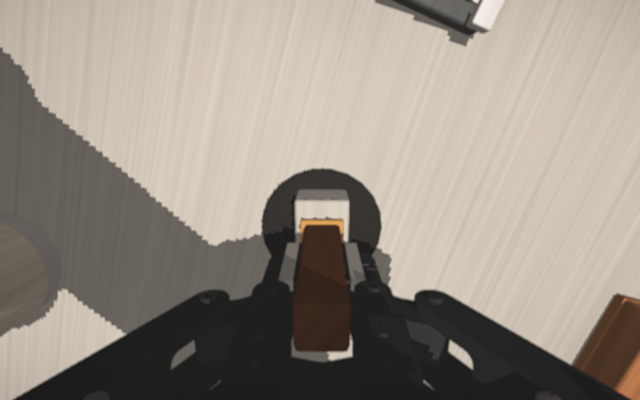

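Call:
{"fn": "send_rows", "kwargs": {"rows": "0 0 0.02 0 0 0;0 0 0.03 0 0 0;-0.0017 0.0401 0 0 0 -0.064;-0.0017 0.0401 0 0 0 -0.064;-0.0017 0.0401 0 0 0 -0.064;-0.0017 0.0401 0 0 0 -0.064;-0.0016 0.0401 0 0 0 -0.064;-0.0016 0.0401 0 0 0 -0.064;0 0 0 0 0 0;0 0 0 0 0 0;0 0 0 0 0 0"}}

```text
clock: 42.9
tcp_pos: [0.5536, -0.0679, 0.0697]
orientation: [-1.16, 1.283, -1.284]
contact_force: [0.1, -0.4, -2.3]
grip_width: 0.017
```

```bash
python3 - <<'E'
from h import *
f=look("w38"); s=grab("side")
c=s["pixels"][130:310,250:420]; b=np.clip(cv2.resize(c,None,fx=3.3,fy=3.3,interpolation=cv2.INTER_CUBIC)*1.6,0,255).astype(np.uint8);cv2.imwrite("pics/s38.png",b[:,:,::-1])
E
```

```text
t 42.9 tcp [ 0.5536 -0.0679  0.0697] F [ 0.1 -0.4 -2.3] w 0.017 jawdir [ 0.995 -0.101  0.   ] fdir [ 0.    -0.001 -1.   ] q [-0.48  0.53  0.65  1.98 -0.45  0.77  0.33]
mag [[-185.9   43.1]] cam-side axis [0.101 0.995] az 84.2
px [322. 230.] ctr [ 0.5522 -0.0819] rel tcp: along -14.1 lat -0.1 az 174.2 28.6 84.2 15.9
```

View pics/w38.png

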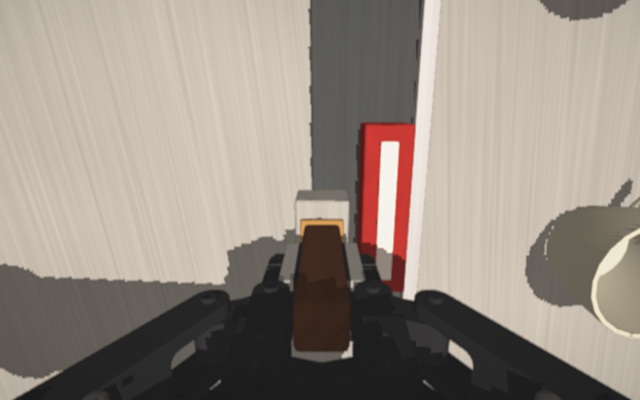

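View pics/s38.png

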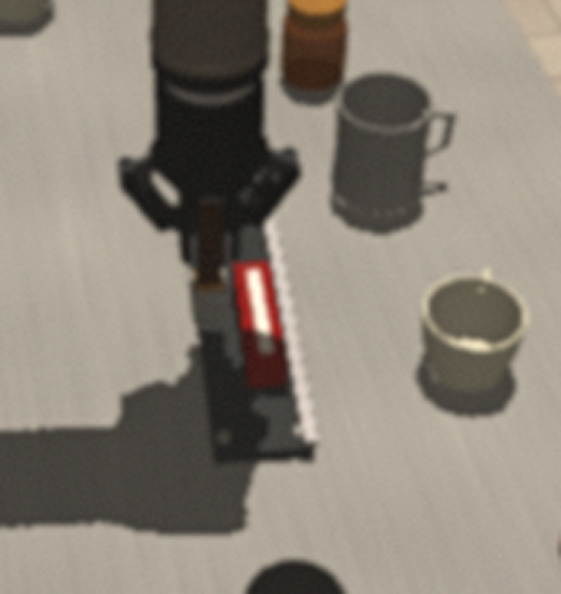

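```bash
cat >> h.py <<'E'
def follower(f):
    g=f["pixels"]; hsv=cv2.cvtColor(g,cv2.COLOR_RGB2HSV);H,S,V=cv2.split(hsv)
    wm=None
    # white label centroid within red neighbourhood: right/left red edges per row
    m=(((H<=5)|(H>=172))&(S>130)&(V>45)).astype(np.uint8)*255
    bs=[b for b in blobs(m,150)]
    if not bs: print("no red"); return
    c=max(bs,key=lambda b:b[0])[2].reshape(-1,2)
    for v in range(c[:,1].min()+8,c[:,1].max()-3,12):
        row=c[c[:,1]==v][:,0]
        if len(row)>1:
            P=mag(ray(f,[(row.min()-.5,v),(row.max()+.5,v)],.04)); print(v,"edges px",row.min(),row.max(),"mag",np.round(P,1).tolist())
    t=c[c[:,1]==c[:,1].min()].mean(0); print("front top",t,np.round(mag(ray(f,t,.04)),1),np.round(mag(ray(f,t,.012)),1))
E
python3 - <<'E'
from h import *
f=grab("wrist"); follower(f)
E
```

```text
130 edges px 360 414 mag [[-133.1, 21.1], [-133.2, -10.9]]
142 edges px 360 413 mag [[-140.0, 20.9], [-140.1, -10.8]]
154 edges px 360 412 mag [[-147.1, 20.7], [-147.2, -10.8]]
166 edges px 359 411 mag [[-154.3, 21.1], [-154.4, -10.7]]
178 edges px 359 410 mag [[-161.6, 20.9], [-161.7, -10.6]]
190 edges px 359 409 mag [[-169.1, 20.7], [-169.2, -10.5]]
202 edges px 358 408 mag [[-176.8, 21.1], [-176.9, -10.4]]
214 edges px 358 408 mag [[-184.6, 20.9], [-184.7, -10.9]]
226 edges px 358 407 mag [[-192.5, 20.7], [-192.6, -10.8]]
238 edges px 357 406 mag [[-200.7, 21.2], [-200.7, -10.7]]
250 edges px 359 405 mag [[-209.0, 19.7], [-209.0, -10.6]]
262 edges px 393 404 mag [[-217.5, -2.7], [-217.5, -10.5]]
274 edges px 392 403 mag [[-226.1, -2.5], [-226.2, -10.4]]
front top [384. 122.] [[-128.6    7.1]] [[-130.    2.]]
```

Call:
{"fn": "send_rows", "kwargs": {"rows": "0.0002 0.002 -0.015 0 0 0;0 0 -0.015 0 0 0;0 0 -0.009 0 0 0;0 0 0 0 0 0;0 0 0 0 0 0"}}

```text
clock: 43.55
tcp_pos: [0.5535, -0.0649, 0.0296]
orientation: [-1.161, 1.284, -1.282]
contact_force: [0.2, -0.6, -2.7]
grip_width: 0.0169
```

Call:
{"fn": "send_rows", "kwargs": {"rows": "0.004 -0.0004 0 0 0 0;0.003 -0.0003 0 0 0 0;0.003 -0.0003 0 0 0 0;0.002 -0.0002 0 0 0 0;0 0 0 0 0 0;0 0 0 0 0 0"}}

```text
clock: 44.15
tcp_pos: [0.5661, -0.0658, 0.0305]
orientation: [-1.16, 1.282, -1.283]
contact_force: [-0.5, -0.0, -2.5]
grip_width: 0.0168
```

```bash
python3 - <<'E'
from h import *
f=look("w39"); follower(f)
E
```

```text
t 44.15 tcp [ 0.5661 -0.0658  0.0305] F [-0.5 -0.  -2.5] w 0.0168 jawdir [ 0.995 -0.1    0.   ] fdir [ 0. -0. -1.] q [-0.44  0.6   0.6   1.97 -0.5   0.72  0.36]
mag [[-182.7   31. ]] cam-side axis [0.1   0.995] az 84.3
px [321. 230.] ctr [ 0.5657 -0.0651] rel tcp: along 0.7 lat -0.5 az 175.7 23.1 85.7 13.3
141 edges px 348 413 mag [[-131.5, 19.0], [-131.5, -12.3]]
153 edges px 348 412 mag [[-137.2, 18.9], [-137.2, -12.2]]
165 edges px 348 411 mag [[-143.0, 18.7], [-143.0, -12.2]]
177 edges px 348 410 mag [[-148.9, 18.6], [-148.9, -12.1]]
189 edges px 347 409 mag [[-154.9, 19.0], [-154.9, -12.1]]
201 edges px 350 408 mag [[-161.1, 17.4], [-161.1, -12.0]]
213 edges px 350 407 mag [[-167.3, 17.2], [-167.3, -11.9]]
225 edges px 350 406 mag [[-173.7, 17.1], [-173.7, -11.9]]
237 edges px 349 405 mag [[-180.3, 17.5], [-180.3, -11.8]]
249 edges px 359 404 mag [[-186.9, 12.1], [-187.0, -11.7]]
261 edges px 388 404 mag [[-193.8, -3.3], [-193.8, -12.2]]
273 edges px 388 403 mag [[-200.7, -3.6], [-200.7, -12.1]]
285 edges px 388 402 mag [[-207.8, -4.0], [-207.8, -12.0]]
front top [375.5 133. ] [[-127.7    5.9]] [[-130.     1.5]]
```

View pics/w39.png

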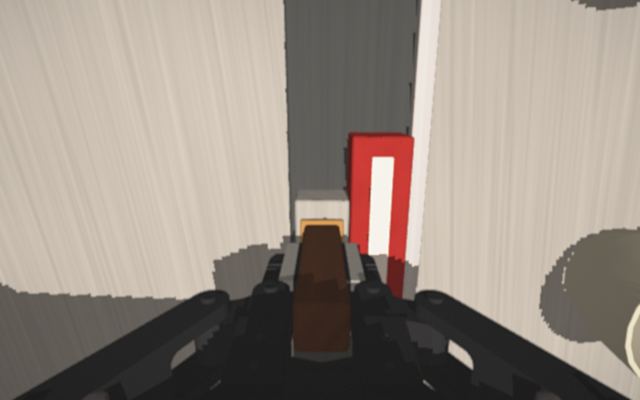

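Call:
{"fn": "send_rows", "kwargs": {"rows": "0.0015 -0.0001 0 0 0 0;0.0015 -0.0002 0 0 0 0;0.001 -0.0001 0 0 0 0;0 0 0 0 0 0"}}

```text
clock: 44.6
tcp_pos: [0.5697, -0.0662, 0.0304]
orientation: [-1.161, 1.283, -1.282]
contact_force: [-1.3, 0.0, -1.2]
grip_width: 0.017
```

Call:
{"fn": "send_rows", "kwargs": {"rows": "0.001 -0.0001 0 0 0 0;0 0 0 0 0 0"}}

```text
clock: 44.8
tcp_pos: [0.5698, -0.0663, 0.0302]
orientation: [-1.162, 1.284, -1.281]
contact_force: [-5.4, 0.2, 1.4]
grip_width: 0.017
```

```bash
python3 - <<'E'
from h import *
f=look("w40"); follower(f)
E
```

```text
t 44.8 tcp [ 0.5698 -0.0663  0.0302] F [-5.4  0.2  1.4] w 0.017 jawdir [ 0.995 -0.1   -0.002] fdir [-0.002  0.    -1.   ] q [-0.44  0.61  0.6   1.96 -0.51  0.73  0.36]
mag [[-182.7   27.2]] cam-side axis [0.1   0.995] az 84.3
px [321. 230.] ctr [ 0.5694 -0.0653] rel tcp: along 0.9 lat -0.5 az 175.8 23.0 85.8 13.3
141 edges px 348 412 mag [[-131.5, 15.2], [-131.5, -15.6]]
153 edges px 347 411 mag [[-137.1, 15.5], [-137.1, -15.5]]
165 edges px 347 410 mag [[-142.9, 15.4], [-142.9, -15.4]]
177 edges px 347 409 mag [[-148.8, 15.3], [-148.8, -15.4]]
189 edges px 347 408 mag [[-154.9, 15.2], [-154.8, -15.3]]
201 edges px 350 407 mag [[-161.0, 13.6], [-161.0, -15.2]]
213 edges px 350 407 mag [[-167.3, 13.4], [-167.2, -15.6]]
225 edges px 349 406 mag [[-173.6, 13.8], [-173.6, -15.6]]
237 edges px 349 405 mag [[-180.2, 13.7], [-180.2, -15.5]]
249 edges px 359 404 mag [[-186.8, 8.4], [-186.8, -15.4]]
261 edges px 388 403 mag [[-193.6, -7.0], [-193.6, -15.4]]
273 edges px 387 402 mag [[-200.6, -6.8], [-200.5, -15.3]]
285 edges px 388 401 mag [[-207.6, -7.7], [-207.6, -15.2]]
front top [375. 133.] [[-127.7    2.3]] [[-130.    -1.9]]
```

Call:
{"fn": "send_rows", "kwargs": {"rows": "-0.006 0.0006 0 0 0 0;0 0 0.025 0 0 0;0 0 0.02 0 0 0;0 -0.04 0 0 0 0;0.0127 -0.03 0 0 0 0;0.013 -0.0213 0 0 0 0;0 0 0 0 0 0;0 0 -0.02 0 0 0;0 0 -0.01 0 0 0;0 0 0 0 0 0;0 0 0 0 0 0"}}

```text
clock: 45.95
tcp_pos: [0.5907, -0.1566, 0.0456]
orientation: [-1.161, 1.282, -1.282]
contact_force: [0.4, -0.6, -2.8]
grip_width: 0.0167
```

```bash
python3 - <<'E'
from h import *
f=look("w41"); follower(f)
E
```

```text
t 45.95 tcp [ 0.5907 -0.1566  0.0456] F [ 0.4 -0.6 -2.8] w 0.0167 jawdir [ 0.995 -0.099 -0.   ] fdir [-0.  0. -1.] q [-0.28  0.64  0.61  1.87 -0.49  0.8   0.49]
mag [[-270.5   -2.6]] cam-side axis [0.099 0.995] az 84.3
px [608. 380.] ctr [ 0.7824 -0.2849] rel tcp: along -108.7 lat 203.5 az 143.1 56.7 53.1 26.1
px [321. 230.] ctr [ 0.5897 -0.1616] rel tcp: along -5.1 lat -0.5 az 175.8 25.0 85.8 14.3
8 edges px 289 350 mag [[-159.2, 13.1], [-159.2, -15.9]]
20 edges px 289 350 mag [[-164.2, 13.3], [-164.2, -16.0]]
32 edges px 289 349 mag [[-169.4, 13.4], [-169.4, -15.7]]
44 edges px 290 349 mag [[-174.7, 13.1], [-174.7, -15.8]]
56 edges px 290 349 mag [[-180.0, 13.2], [-180.0, -15.9]]
68 edges px 290 349 mag [[-185.5, 13.3], [-185.5, -16.0]]
80 edges px 290 348 mag [[-191.0, 13.5], [-191.0, -15.7]]
92 edges px 291 348 mag [[-196.7, 13.1], [-196.7, -15.8]]
104 edges px 291 348 mag [[-202.4, 13.3], [-202.4, -15.9]]
116 edges px 291 348 mag [[-208.3, 13.4], [-208.3, -16.0]]
128 edges px 291 347 mag [[-214.2, 13.6], [-214.2, -15.7]]
140 edges px 292 347 mag [[-220.3, 13.2], [-220.3, -15.8]]
152 edges px 292 347 mag [[-226.5, 13.4], [-226.5, -15.9]]
164 edges px 292 347 mag [[-232.9, 13.5], [-232.9, -16.0]]
front top [318.69230769   0.        ] [[-155.8   -1. ]] [[-148.5   -0.8]]
```

View pics/w41.png

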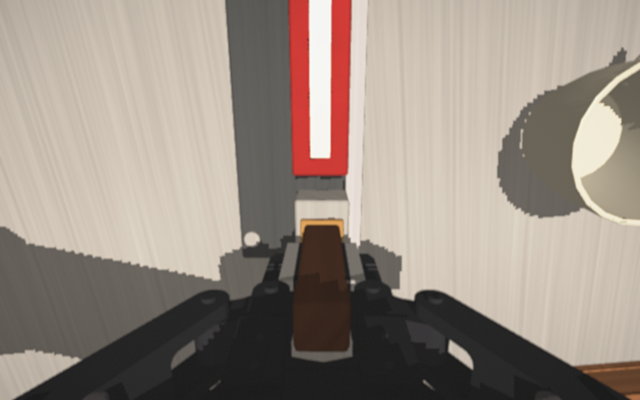

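Call:
{"fn": "send_rows", "kwargs": {"rows": "-0.0013 0 -0.008 0 0 0;0 0 -0.0072 0 0 0;0 0 0 0 0 0;0.0005 0.005 0 0 0 0;0.0005 0.005 0 0 0 0;0.0005 0.005 0 0 0 0;0.0005 0.005 0 0 0 0;0.0006 0.006 0 0 0 0;0.0006 0.006 0 0 0 0;0 0 0 0 0 0"}}

```text
clock: 47.0
tcp_pos: [0.5928, -0.1234, 0.0302]
orientation: [-1.16, 1.282, -1.281]
contact_force: [-0.6, 0.2, -2.2]
grip_width: 0.0165
```

```bash
python3 - <<'E'
from h import *
f=look("w42"); follower(f)
E
```

```text
t 47.0 tcp [ 0.5928 -0.1234  0.0302] F [-0.6  0.2 -2.2] w 0.0165 jawdir [ 0.995 -0.098 -0.   ] fdir [-0.     0.001 -1.   ] q [-0.33  0.65  0.59  1.89 -0.51  0.76  0.45]
mag [[-237.2   -1.4]] cam-side axis [0.098 0.995] az 84.4
px [322. 230.] ctr [ 0.5925 -0.1225] rel tcp: along 0.8 lat -0.4 az 175.3 22.9 85.3 13.5
8 edges px 289 356 mag [[-129.6, 13.1], [-129.6, -16.0]]
20 edges px 289 355 mag [[-134.3, 13.3], [-134.3, -15.7]]
32 edges px 289 355 mag [[-139.0, 13.4], [-139.0, -15.8]]
44 edges px 289 355 mag [[-143.8, 13.5], [-143.8, -16.0]]
56 edges px 290 354 mag [[-148.7, 13.2], [-148.7, -15.7]]
68 edges px 290 354 mag [[-153.7, 13.3], [-153.7, -15.8]]
80 edges px 290 354 mag [[-158.8, 13.4], [-158.7, -15.9]]
92 edges px 290 353 mag [[-163.9, 13.5], [-163.9, -15.6]]
104 edges px 291 353 mag [[-169.2, 13.2], [-169.2, -15.8]]
116 edges px 291 353 mag [[-174.6, 13.3], [-174.5, -15.9]]
128 edges px 291 353 mag [[-180.0, 13.5], [-180.0, -16.1]]
140 edges px 292 352 mag [[-185.6, 13.1], [-185.5, -15.7]]
152 edges px 292 352 mag [[-191.2, 13.3], [-191.2, -15.9]]
164 edges px 292 352 mag [[-197.0, 13.4], [-197.0, -16.0]]
176 edges px 292 351 mag [[-202.9, 13.5], [-202.9, -15.7]]
188 edges px 293 351 mag [[-208.9, 13.2], [-208.9, -15.8]]
front top [321.69767442   0.        ] [[-126.6   -1.1]] [[-119.3   -1.1]]
```

View pics/w42.png

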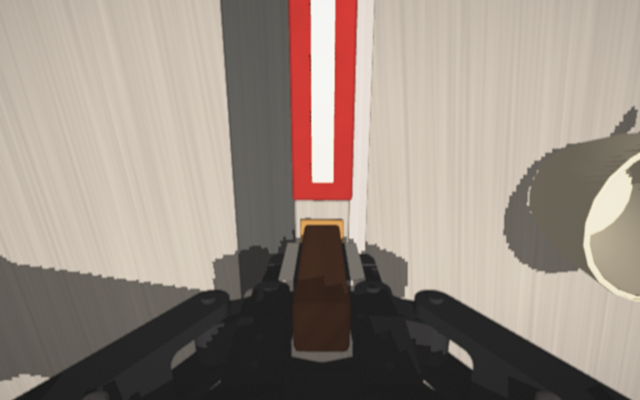

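Call:
{"fn": "send_rows", "kwargs": {"rows": "0.0007 0.007 0 0 0 0;0.0007 0.007 0 0 0 0;0.0007 0.007 0 0 0 0;0.0007 0.007 0 0 0 0;0.0007 0.007 0 0 0 0;0.0007 0.007 0 0 0 0;0.0007 0.007 0 0 0 0;0.0007 0.007 0 0 0 0;0.0007 0.007 0 0 0 0;0.0007 0.007 0 0 0 0;0 0 0 0 0 0"}}

```text
clock: 48.15
tcp_pos: [0.5998, -0.0531, 0.0301]
orientation: [-1.161, 1.282, -1.28]
contact_force: [-0.5, 0.6, -1.6]
grip_width: 0.0171
```

```bash
python3 - <<'E'
from h import *
f=look("w43"); follower(f); grab("top","t43")
E
```

```text
t 48.15 tcp [ 0.5998 -0.0531  0.0301] F [-0.5  0.6 -1.6] w 0.0171 jawdir [ 0.995 -0.098 -0.   ] fdir [-0.     0.001 -1.   ] q [-0.45  0.65  0.6   1.89 -0.52  0.76  0.34]
mag [[-166.6   -1.3]] cam-side axis [0.098 0.995] az 84.4
px [321. 230.] ctr [ 0.5995 -0.0523] rel tcp: along 0.7 lat -0.3 az 174.3 22.9 84.3 13.6
8 edges px 289 356 mag [[-59.0, 13.3], [-59.0, -15.8]]
20 edges px 289 356 mag [[-63.6, 13.4], [-63.6, -15.9]]
32 edges px 289 355 mag [[-68.4, 13.6], [-68.3, -15.6]]
44 edges px 290 355 mag [[-73.2, 13.2], [-73.1, -15.8]]
56 edges px 290 354 mag [[-78.1, 13.4], [-78.0, -15.5]]
68 edges px 290 354 mag [[-83.0, 13.5], [-83.0, -15.6]]
80 edges px 290 354 mag [[-88.1, 13.6], [-88.1, -15.7]]
92 edges px 291 353 mag [[-93.3, 13.3], [-93.2, -15.4]]
104 edges px 291 353 mag [[-98.5, 13.4], [-98.5, -15.6]]
116 edges px 291 353 mag [[-103.9, 13.5], [-103.8, -15.7]]
128 edges px 291 352 mag [[-109.3, 13.6], [-109.3, -15.4]]
140 edges px 292 352 mag [[-114.9, 13.3], [-114.9, -15.5]]
152 edges px 292 352 mag [[-120.6, 13.4], [-120.5, -15.7]]
164 edges px 292 351 mag [[-126.3, 13.6], [-126.3, -15.4]]
176 edges px 292 351 mag [[-132.2, 13.7], [-132.2, -15.5]]
188 edges px 293 351 mag [[-138.2, 13.3], [-138.2, -15.7]]
front top [322.5   0. ] [[-55.9  -1.2]] [[-48.6  -1.3]]
```

View pics/w43.png

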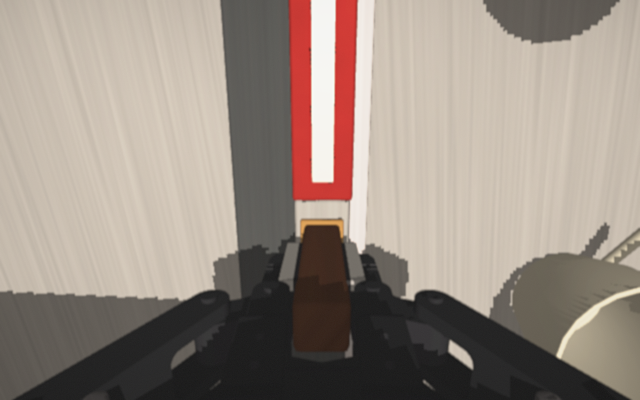

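Call:
{"fn": "send_rows", "kwargs": {"rows": "0.0008 0.006 0 0 0 0;0.0007 0.006 0 0 0 0;0.0007 0.006 0 0 0 0;0.0006 0.006 0 0 0 0;0.0005 0.005 0 0 0 0;0 0 0 0 0 0;0 0 0 0 0 0"}}

```text
clock: 48.95
tcp_pos: [0.603, -0.0255, 0.0303]
orientation: [-1.16, 1.282, -1.282]
contact_force: [-0.2, 0.4, -1.3]
grip_width: 0.0169
```

```bash
python3 - <<'E'
from h import *
f=look("w44"); follower(f)
def crop(n,box,k,g):
    f=grab(n); x0,y0,x1,y1=box; b=np.clip(cv2.resize(f["pixels"][y0:y1,x0:x1],None,fx=k,fy=k,interpolation=cv2.INTER_CUBIC)*g,0,255).astype(np.uint8); cv2.imwrite(f"pics/{g}.png",b[:,:,::-1])
s=grab("side"); b=np.clip(cv2.resize(s["pixels"][120:280,270:370],None,fx=3.7,fy=3.7,interpolation=cv2.INTER_CUBIC)*1.6,0,255).astype(np.uint8)
t=grab("top"); c=cv2.resize(t["pixels"][165:225,190:320],None,fx=3,fy=3,interpolation=cv2.INTER_CUBIC)
im=np.zeros((592,370+390,3),np.uint8); im[:,:370]=b; im[:180,370:]=c
cv2.imwrite("pics/c44.png",im[:,:,::-1])
E
```

```text
t 48.95 tcp [ 0.603  -0.0255  0.0303] F [-0.2  0.4 -1.3] w 0.0169 jawdir [ 0.995 -0.099  0.   ] fdir [ 0.  0. -1.] q [-0.5   0.65  0.6   1.89 -0.52  0.76  0.29]
mag [[-138.8   -1.7]] cam-side axis [0.099 0.995] az 84.3
px [321. 230.] ctr [ 0.6025 -0.0247] rel tcp: along 0.7 lat -0.5 az 174.3 23.3 84.3 12.4
8 edges px 288 355 mag [[-31.1, 13.2], [-31.1, -15.9]]
20 edges px 288 354 mag [[-35.8, 13.3], [-35.8, -15.6]]
32 edges px 288 354 mag [[-40.5, 13.5], [-40.5, -15.7]]
44 edges px 289 354 mag [[-45.3, 13.2], [-45.3, -15.9]]
56 edges px 289 353 mag [[-50.2, 13.3], [-50.2, -15.5]]
68 edges px 289 353 mag [[-55.2, 13.4], [-55.2, -15.7]]
80 edges px 289 353 mag [[-60.3, 13.5], [-60.3, -15.8]]
92 edges px 290 352 mag [[-65.4, 13.2], [-65.4, -15.5]]
104 edges px 290 352 mag [[-70.7, 13.4], [-70.7, -15.6]]
116 edges px 290 352 mag [[-76.1, 13.5], [-76.0, -15.8]]
128 edges px 291 352 mag [[-81.5, 13.2], [-81.5, -15.9]]
140 edges px 291 351 mag [[-87.1, 13.3], [-87.1, -15.6]]
152 edges px 291 351 mag [[-92.7, 13.4], [-92.7, -15.7]]
164 edges px 291 351 mag [[-98.5, 13.6], [-98.5, -15.8]]
176 edges px 292 350 mag [[-104.4, 13.2], [-104.4, -15.5]]
188 edges px 292 350 mag [[-110.4, 13.4], [-110.4, -15.6]]
front top [321.5   0. ] [[-28.1  -1.4]] [[-20.8  -1.3]]
```

View pics/c44.png

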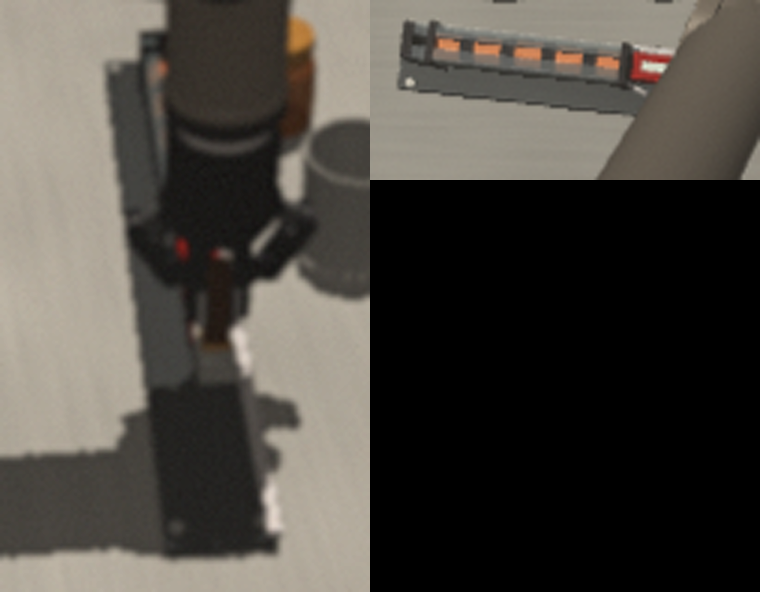

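Call:
{"fn": "send_rows", "kwargs": {"rows": "0.0004 0.004 0 0 0 0;0.0004 0.004 0 0 0 0;0.0003 0.003 0 0 0 0;0 0 0 0 0 0"}}

```text
clock: 49.5
tcp_pos: [0.6041, -0.0146, 0.0303]
orientation: [-1.16, 1.282, -1.282]
contact_force: [-0.6, -0.9, -1.2]
grip_width: 0.0173
```

Call:
{"fn": "send_rows", "kwargs": {"rows": "0.0003 0.003 0 0 0 0;0.0002 0.002 0 0 0 0;0 0 0 0 0 0"}}

```text
clock: 49.8
tcp_pos: [0.6045, -0.0096, 0.0303]
orientation: [-1.16, 1.282, -1.282]
contact_force: [0.0, -1.0, -1.9]
grip_width: 0.0166
```

Call:
{"fn": "send_rows", "kwargs": {"rows": "0.0002 0.002 0 0 0 0;0 0 0 0 0 0"}}

```text
clock: 50.0
tcp_pos: [0.6046, -0.0087, 0.0303]
orientation: [-1.161, 1.282, -1.283]
contact_force: [-0.4, -3.8, -1.4]
grip_width: 0.0166
```

Call:
{"fn": "send_rows", "kwargs": {"rows": "0.0002 0.002 0 0 0 0;0 0 0 0 0 0"}}

```text
clock: 50.2
tcp_pos: [0.6046, -0.0085, 0.0304]
orientation: [-1.161, 1.282, -1.286]
contact_force: [-1.1, -7.8, -1.4]
grip_width: 0.0169
```

```bash
python3 - <<'E'
from h import *
f=look("w45")
t=grab("top"); c=cv2.resize(t["pixels"][165:225,190:320],None,fx=6,fy=6,interpolation=cv2.INTER_CUBIC)
cv2.imwrite("pics/c45.png",c[:,:,::-1])
E
```

```text
t 50.2 tcp [ 0.6046 -0.0085  0.0304] F [-1.1 -7.8 -1.4] w 0.0169 jawdir [ 0.995 -0.101  0.   ] fdir [ 0.    -0.003 -1.   ] q [-0.53  0.65  0.61  1.89 -0.52  0.76  0.26]
mag [[-121.8   -1.6]] cam-side axis [0.101 0.995] az 84.2
px [322. 231.] ctr [ 0.6042 -0.008 ] rel tcp: along 0.5 lat -0.4 az 175.1 22.9 85.1 13.0
```

View pics/c45.png

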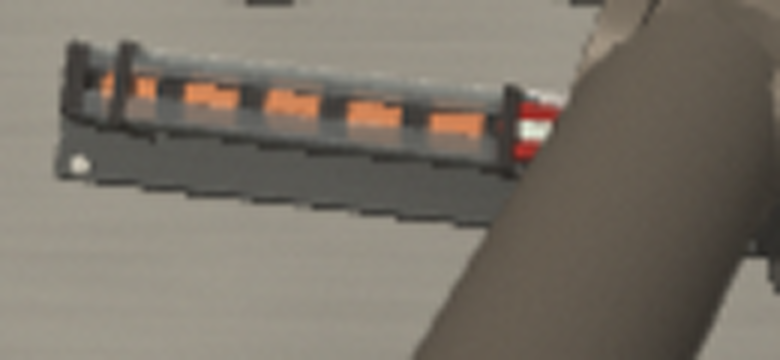

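Call:
{"fn": "send_rows", "kwargs": {"rows": "0.0002 0.002 0 0 0 0;0 0 0 0 0 0;0 0 0 0 0 0"}}

```text
clock: 50.6
tcp_pos: [0.6046, -0.0084, 0.0305]
orientation: [-1.162, 1.282, -1.288]
contact_force: [-1.1, -10.4, -1.1]
grip_width: 0.0167
```

Call:
{"fn": "send_rows", "kwargs": {"rows": "-0.0004 -0.004 0 0 0 0;-0.001 -0.01 0 0 0 0;-0.0015 -0.015 0 0 0 0;0 0 0 0 0 0;0 0 0 0 0 0"}}

```text
clock: 51.1
tcp_pos: [0.6022, -0.0334, 0.0304]
orientation: [-1.159, 1.284, -1.283]
contact_force: [0.7, -0.0, -2.2]
grip_width: 0.0169
```

```bash
python3 - <<'E'
from h import *
f=look("w46"); follower(f)
t=grab("top"); c=cv2.resize(t["pixels"][165:225,190:320],None,fx=6,fy=6,interpolation=cv2.INTER_CUBIC)
cv2.imwrite("pics/c46.png",c[:,:,::-1])
E
```

```text
t 51.1 tcp [ 0.6022 -0.0334  0.0304] F [ 0.7 -0.  -2.2] w 0.0169 jawdir [ 0.995 -0.101  0.   ] fdir [ 0.     0.001 -1.   ] q [-0.48  0.65  0.6   1.89 -0.52  0.76  0.31]
mag [[-146.8   -1.7]] cam-side axis [0.101 0.995] az 84.2
px [321. 230.] ctr [ 0.6019 -0.0325] rel tcp: along 0.9 lat -0.4 az 174.1 22.9 84.1 13.0
8 edges px 287 354 mag [[-39.1, 13.5], [-39.2, -15.7]]
20 edges px 287 354 mag [[-43.8, 13.6], [-43.8, -15.8]]
32 edges px 288 353 mag [[-48.5, 13.3], [-48.6, -15.5]]
44 edges px 288 353 mag [[-53.3, 13.5], [-53.4, -15.6]]
56 edges px 288 353 mag [[-58.2, 13.6], [-58.3, -15.7]]
68 edges px 289 353 mag [[-63.2, 13.3], [-63.3, -15.8]]
80 edges px 289 352 mag [[-68.3, 13.4], [-68.3, -15.5]]
92 edges px 289 352 mag [[-73.5, 13.6], [-73.5, -15.6]]
104 edges px 290 352 mag [[-78.7, 13.3], [-78.8, -15.7]]
116 edges px 290 351 mag [[-84.1, 13.4], [-84.1, -15.4]]
128 edges px 290 351 mag [[-89.5, 13.6], [-89.6, -15.5]]
140 edges px 290 351 mag [[-95.1, 13.7], [-95.2, -15.6]]
front top [320.20930233   0.        ] [[-36.1  -1. ]] [[-28.8  -0.9]]
```

View pics/c46.png

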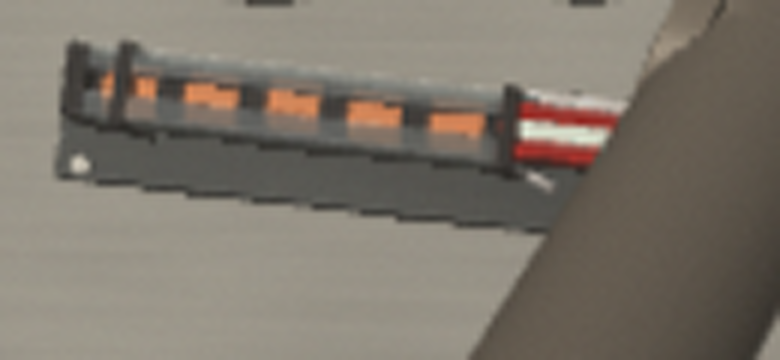

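View pics/w46.png

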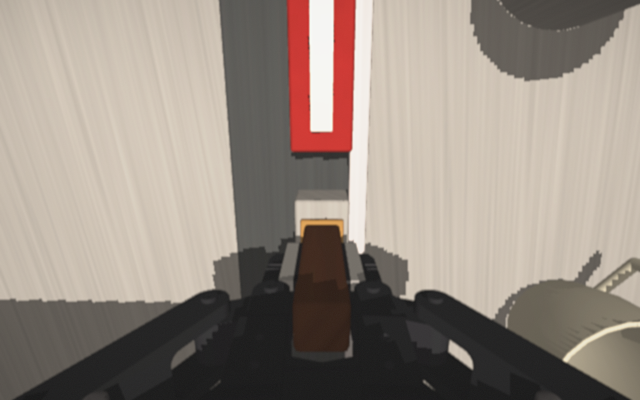

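Call:
{"fn": "send_rows", "kwargs": {"rows": "0 0 0.02 0 0 0;0 0 0.03 0 0 0;-0.0052 -0.0393 0 0 0 0;-0.0052 -0.0393 0 0 0 0;-0.0052 -0.0393 0 0 0 0;-0.0052 -0.0393 0 0 0 0;-0.0053 -0.0393 0 0 0 0;-0.0053 -0.0393 0 0 0 0;-0.0053 -0.0393 0 0 0 0;0 0 0 0 0 0;0 0 -0.02 0 0 0;0 0 -0.02 0 0 0;0 0 0 0 0 0;0 0 0 0 0 0"}}

```text
clock: 52.6
tcp_pos: [0.5657, -0.3073, 0.0403]
orientation: [-1.161, 1.282, -1.281]
contact_force: [0.8, -0.1, -1.7]
grip_width: 0.0169
```

```bash
python3 - <<'E'
from h import *
f=look("w47")
s=grab("side"); b=np.clip(cv2.resize(s["pixels"][200:350,270:410],None,fx=4,fy=4,interpolation=cv2.INTER_CUBIC)*1.6,0,255).astype(np.uint8)
cv2.imwrite("pics/s47.png",b[:,:,::-1])
E
```

```text
t 52.6 tcp [ 0.5657 -0.3073  0.0403] F [ 0.8 -0.1 -1.7] w 0.0169 jawdir [ 0.995 -0.099 -0.001] fdir [-0.001  0.    -1.   ] q [-0.02  0.69  0.6   1.79 -0.51  0.83  0.73]
mag [[-423.     7.1]] cam-side axis [0.099 0.995] az 84.3
px [321. 230.] ctr [ 0.5648 -0.3101] rel tcp: along -2.8 lat -0.6 az 174.3 24.7 84.3 13.7
px [632. 308.] ctr [ 0.7537 -0.3882] rel tcp: along -61.8 lat 195.1 az 98.6 134.5 8.6 9.6
px [620. 278.] ctr [ 0.7431 -0.3659] rel tcp: along -40.7 lat 182.3 az 90.1 142.3 0.1 12.0
```

View pics/w47.png

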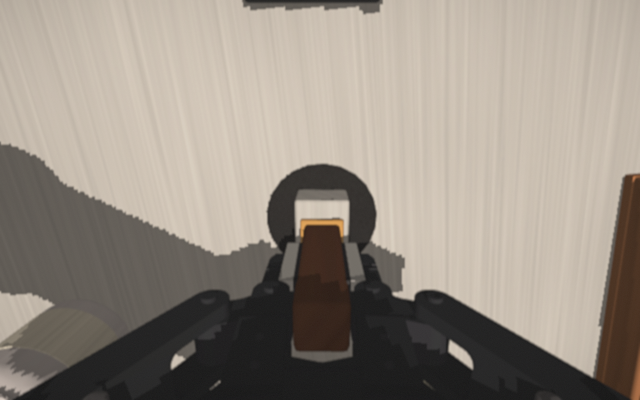

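View pics/s47.png

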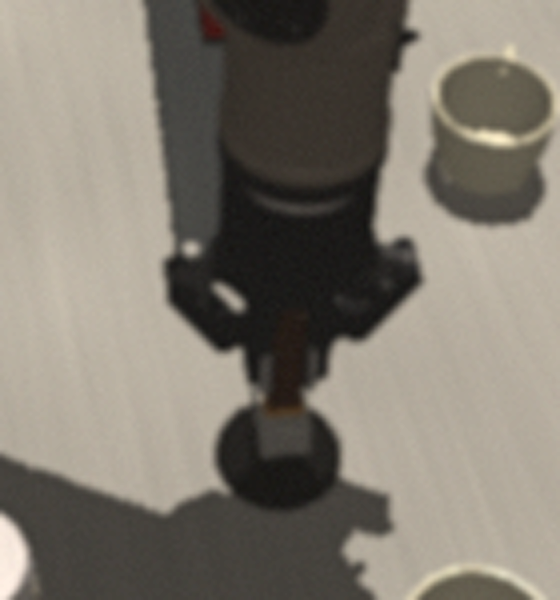

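Call:
{"fn": "send_rows", "kwargs": {"rows": "0 -0.0015 -0.01 0 0 0;0 0 -0.006 0 0 0;0 0 -0.003 0 0 0;0 0 0 0 0 0;0 0 0 0 0 0"}}

```text
clock: 53.2
tcp_pos: [0.5654, -0.3096, 0.0211]
orientation: [-1.16, 1.283, -1.283]
contact_force: [-0.9, 0.1, -2.0]
grip_width: 0.0173
```

Call:
{"fn": "send_rows", "kwargs": {"rows": "0 0 -0.0007 0 0 0;0 0 0 0 0 0"}}

```text
clock: 53.4
tcp_pos: [0.5654, -0.3097, 0.0211]
orientation: [-1.16, 1.283, -1.282]
contact_force: [-2.5, 1.9, 4.3]
grip_width: 0.017
```

Touching the mat; release gently and lift.

Call:
{"fn": "send_rows", "kwargs": {"rows": "0 0 0 0 0 0;0 0 0 0 0 0;0 0 0 0 0 0;0 0 0 0 0 0;0 0 0 0 0 0", "grip": 0.05, "grip_force": 20}}

```text
clock: 53.9
tcp_pos: [0.5655, -0.3097, 0.0206]
orientation: [-1.16, 1.282, -1.283]
contact_force: [0.5, -0.1, -1.0]
grip_width: 0.0497
```

Call:
{"fn": "send_rows", "kwargs": {"rows": "0 0 0.03 0 0 0;0 0 0.04 0 0 0;0 0 0.045 0 0 0;0 0 0.045 0 0 0;-0.03 0.01 0 0 0 0;-0.03 0.01 0 0 0 0;0 0 0 0 0 0;0 0 0 0 0 0"}}

```text
clock: 54.7
tcp_pos: [0.5054, -0.2894, 0.1809]
orientation: [-1.159, 1.282, -1.283]
contact_force: [-0.0, -0.5, 0.9]
grip_width: 0.0499
```

```bash
python3 - <<'E'
from h import *
f=look("w48"); grab("top","t48"); grab("side","s48")
E
```

```text
t 54.7 tcp [ 0.5054 -0.2894  0.1809] F [-0.  -0.5  0.9] w 0.0499 jawdir [ 0.995 -0.1    0.001] fdir [ 0.001  0.001 -1.   ] q [-0.15  0.42  0.75  1.84 -0.34  1.01  0.63]
mag [[-411.2   68.9]] cam-side axis [0.1   0.995] az 84.3
px [400. 212.] ctr [ 0.581  -0.3335] rel tcp: along -36.3 lat 79.6 az 174.2 21.5 84.2 20.1
px [598. 263.] ctr [ 0.7858 -0.4304] rel tcp: along -112.3 lat 293.1 az 90.0 267.0 0.0 87.3
```

View pics/w48.png

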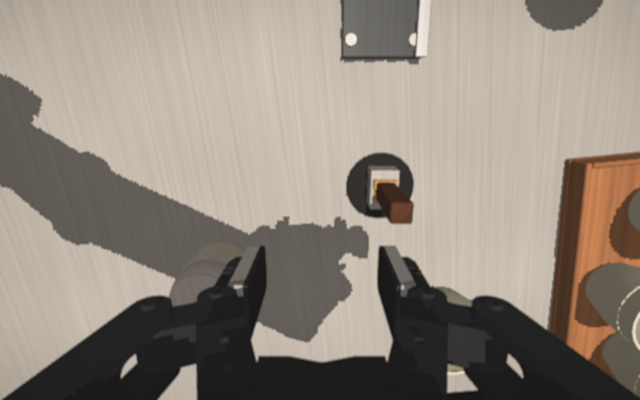

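View pics/t48.png

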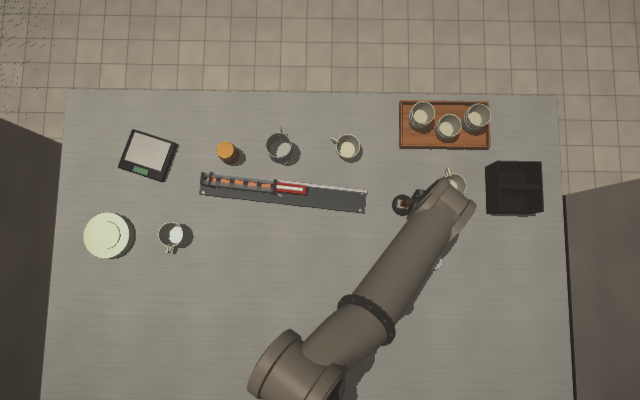

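View pics/s48.png

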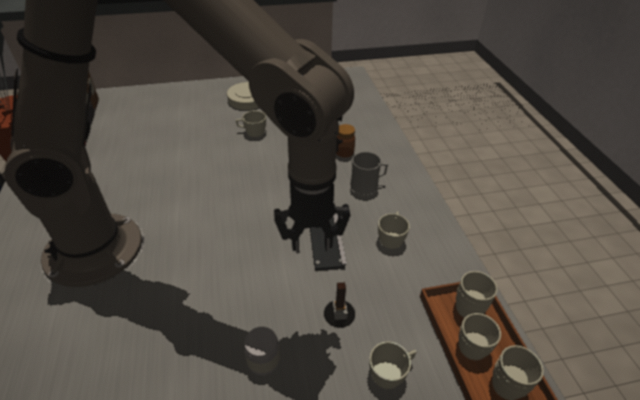

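Call:
{"fn": "send_rows", "kwargs": {"rows": "0 0.043 0.005 0 0 0;0.01 0.043 0.005 0 0 0;0.01 0.043 0.005 0 0 0;0.01 0.043 0.005 0 0 0;0.01 0.043 0 0 0 0;0.01 0.043 0 0 0 0;0.01 0.043 0 0 0 0;0.01 0.043 0 0 0 0;0.01 0.043 0 0 0 0;0 0 0 0 0 0;0 0 0 0 0 0"}}

```text
clock: 55.95
tcp_pos: [0.586, 0.0987, 0.2]
orientation: [-1.163, 1.28, -1.281]
contact_force: [-0.2, -0.8, 1.0]
grip_width: 0.0499
```

```bash
python3 - <<'E'
from h import *
f=look("w49"); follower(f)
E
```

```text
t 55.95 tcp [0.586  0.0987 0.2   ] F [-0.2 -0.8  1. ] w 0.0499 jawdir [ 0.995 -0.097 -0.   ] fdir [-0.    -0.001 -1.   ] q [-0.79  0.4   0.68  1.79 -0.29  1.05 -0.1 ]
mag [[-16.9  27.7]] cam-side axis [0.097 0.995] az 84.4
px [352. 125.] ctr [0.6205 0.1431] rel tcp: along 47.5 lat 30.0 az 175.5 12.0 85.5 31.3
px [353.  75.] ctr [0.6248 0.1897] rel tcp: along 94.3 lat 29.8 az 175.6 11.5 85.6 30.8
px [354.  20.] ctr [0.6296 0.2364] rel tcp: along 141.2 lat 30.0 az 175.6 12.0 85.6 30.7
px [449.   5.] ctr [0.7155 0.241 ] rel tcp: along 154.2 lat 115.1 az 174.4 39.8 84.4 8.1
169 edges px 336 365 mag [[-10.9, 14.2], [-10.8, -15.4]]
181 edges px 335 364 mag [[-23.0, 15.1], [-22.9, -14.9]]
193 edges px 335 364 mag [[-35.4, 14.9], [-35.3, -15.4]]
205 edges px 335 363 mag [[-48.0, 14.7], [-47.9, -14.8]]
217 edges px 335 363 mag [[-60.9, 14.6], [-60.8, -15.3]]
229 edges px 335 362 mag [[-74.1, 14.4], [-74.0, -14.7]]
241 edges px 335 362 mag [[-87.5, 14.2], [-87.4, -15.2]]
front top [351. 161.] [[-2.9 -0.9]] [[-7.5 -3.3]]
```

View pics/w49.png

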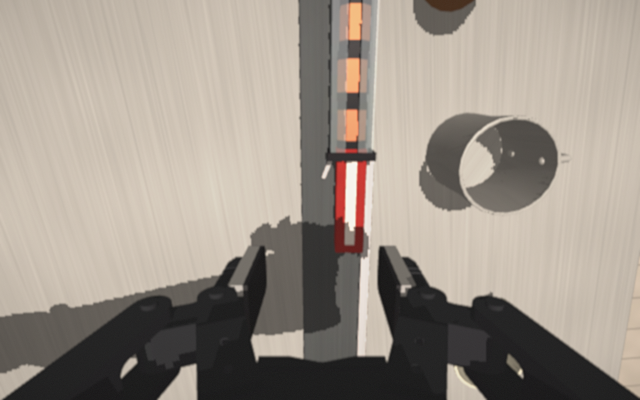

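Call:
{"fn": "send_rows", "kwargs": {"rows": "0.005 0.04 0 0 0 0;0.005 0.04 0 0 0 0;0.005 0.04 0 0 0 0;0 0 0 0 0 0;0 0 0 0 0 0"}}

```text
clock: 56.5
tcp_pos: [0.6007, 0.2164, 0.2004]
orientation: [-1.161, 1.282, -1.284]
contact_force: [-0.1, -1.1, 0.1]
grip_width: 0.0501
```

```bash
python3 - <<'E'
from h import *
f=look()
b=cv2.resize(f["pixels"][0:280,270:400],None,fx=2.1,fy=2.1); cv2.imwrite("pics/w50.png",b[:,:,::-1])
for a,rc,c in sorted(blobs(mask(f,"copper"),100),key=lambda x:x[1][0][1]):
    c=c.reshape(-1,2); u=rc[0][0]
    print(np.round(mag(ray(f,[(u,c[:,1].min()-.5),(u,c[:,1].max()+.5)],.04)),1).tolist())
E
```

```text
t 56.5 tcp [0.6007 0.2164 0.2004] F [-0.1 -1.1  0.1] w 0.0501 jawdir [ 0.995 -0.1    0.   ] fdir [-0.    -0.001 -1.   ] q [-0.91  0.48  0.65  1.68 -0.32  1.09 -0.26]
mag [[101.6  24.8]] cam-side axis [0.1   0.995] az 84.2
px [346. 240.] ctr [0.62   0.1384] rel tcp: along -75.7 lat 27.0 az 175.1 9.9 85.1 30.7
px [346. 199.] ctr [0.6238 0.1849] rel tcp: along -29.0 lat 26.1 az 175.1 11.8 85.1 33.1
px [348. 154.] ctr [0.6291 0.2317] rel tcp: along 18.1 lat 26.7 az 175.1 12.2 85.1 31.8
px [349. 108.] ctr [0.6337 0.2777] rel tcp: along 64.3 lat 26.7 az 175.2 11.8 85.2 31.4
px [455. 103.] ctr [0.7372 0.2707] rel tcp: along 67.7 lat 130.4 az 174.2 95.5 84.2 65.9
px [350.  65.] ctr [0.6373 0.3166] rel tcp: along 103.4 lat 26.4 az 175.2 10.5 85.2 14.4
[[210.8, -0.3], [196.3, -0.6]]
[[201.4, -96.9], [137.3, -103.8]]
[[181.5, -0.5], [150.6, -1.1]]
[[137.4, -0.5], [106.0, -1.1]]
[[92.8, 0.1], [60.2, -0.5]]
[[47.1, -0.8], [16.6, -1.4]]
```

View pics/w50.png

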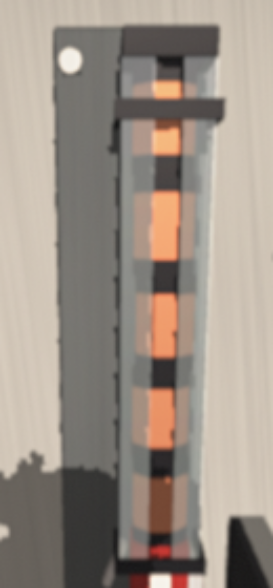

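```bash
python3 -c "
from bench import r
print(r.hand_in())"
```

```text
the job is handed in; nothing more can be done
None
```

The job is done and handed in at about 57 s on the robot's clock. All five canisters are in the tube, and the red follower was fed along the fence with the pusher until the row stopped against the closed end. The pusher is back upright on its mat.

**Last checks:**
- **Row in the tube:** the canisters sit about 45 mm apart with no visible gaps. The first one's front works out at about 235 mm, which is the closed end. The last push met about 10 N and moved nothing further.
- **Follower:** its nose is about 10 mm inside the mouth. It stayed against the fence within about 1 mm by camera the whole way, and the fingers never touched it.
- **Pusher and bystanders:** the pusher stands upright near the centre of the mat. In the final top and side pictures the cups, jug, jar and tin look where they were at the start. I compared those by eye and did not measure them.

**Disagreements and misses:**
- **TCP reading:** the reported TCP lies about 30 mm beyond the real fingertips. Because of that, my first grasp closed in the air above a canister. I found the offset by touching the table with the fingertips (about 25 N) and corrected every height after that.
- **Moves that lagged or were clipped:** some fast rows trailed by a few mm or were cut short. I fixed these from the measured pose before each insertion.
- **Knocked canister:** I did not see any canister move aside during the run.

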